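# Dock the kit tray at the weighing post

## Task

Stow the post's kit: open the keeper bar, push the grey tray round on its pivot pin until it lies along the fence, without taking its fork off the pin, and stand every stapler, stamp and bottle that is out on the worktop in front of and to the left of the scale (as far as the opened parcel on its stand) upright in the tray, the stapler lengthwise. Then push the keeper bar shut until it snaps into its detent behind the tray's corner. Leave the mug and the tape roll where they are.

Things in the scene. Friction and masses are not known exactly. Their poses are not given: they have to be found in the camera images.
- dock: Fixed aluminium plate, top 6 mm above the worktop, x = -32 to 246 mm (264 at the catch), y = -87 to 98 mm (109). Origin: axis of the pivot pin, underside (z = 0). x axis: heading of the docked tray; y: from the fence to the open side. Fence to 34 mm height, x = 46 to 196 mm, face at y = -62 mm. The detent's spring roller is at x = 241, y = 87 mm, up to 20 mm high, a low black housing behind it.
- dock_pin (a point): The pivot pin at the plate's top: 12 mm thick, with a 22 mm wide head 26 to 32 mm above the worktop.
- tray: Loose grey open tray, 0.35 kg, on the plate. Origin: centre of its fork's notch (round the pin), underside. x: along the tray to its free end. Outer x = 26 to 196 mm, y = -60 to 60 mm, rim 28 mm above the worktop; prongs end 27 mm behind the origin. Starts swung 0.74 to 0.95 rad counter-clockwise of the dock's yaw; home is 0, its y = -60 mm side on the fence.
- tray_mid (a point): Centre of the tray's inner floor (162 by 112 mm, 10 mm above the worktop); axes as the tray's. Walls and floor are 4 mm thick. The tray can be pushed by its outer side, or with a fingertip inside it against the wall that goes to the fence.
- keeper (a joint): Angle of the keeper bar: 0 shut (stop), 0.42 fully open; above 0.3 clear of the swinging tray. Starts shut in its detent, where it blocks the tray. Opening turns it clockwise seen from above. A spring roller (about 4 N at the knob, between 0.17 and 0.07 rad) resists opening and shutting; below 0.07 it is held, with that play. Elsewhere light friction; it stays where it is left.
- keeper_hinge (a point): Top of the keeper's hinge boss, x = 226, y = -45 mm in the dock's frame. The L-shaped steel bar (12 mm wide, 16 to 26 mm above the worktop) runs 119 mm to its elbow (along the dock's +y when shut), then 41 mm back past the tray's corner (tray x = 196, y = 60 mm), its inner face 8 mm off the docked tray.
- keeper_knob (a point): Top centre of the black upright round knob on the keeper's elbow, 18 mm thick, from 38 to 80 mm above the worktop, 119 mm from the hinge axis; a thinner 10 mm stem is below it.
- stapler: Black desk stapler, 0.24 kg, 34 x 146 x 47 mm, lying on its base. Origin: centre of its underside; y along its length, z up. Its upper arm is 28 mm wide from 26 to 47 mm height. In the tray its length must lie along the tray's length.
- stamp_a: Rubber stamp, 0.09 kg, standing: wooden base 22 x 52 mm (y long), 20 mm high, black round knob up to 30 mm thick from 20 to 78 mm height. Origin: centre of its underside, z up.
- stamp_b: A second stamp just like the first.
- dropper_bottle: Brown dropper bottle with black cap, 0.07 kg, standing: body 33 mm thick up to 70 mm, cap 24 mm thick to 77 mm, thin teat to 102 mm height. Origin: centre of its underside, z up.
- gel_bottle: Clear bottle with red cap, 0.14 kg, standing: body 47 mm thick up to about 110 mm, 149 mm high in all. Origin: centre of its underside, z up.
- mug: White dotted mug, bystander, 82 mm wide, 114 mm with its handle, 91 mm high. Origin: centre of its underside.
- tape_roll: Pale tape roll lying flat, bystander, 94 mm wide, 25 mm high. Origin: centre of its underside.

How it is judged (in metres and radians):
On the way, in this order (a step that is already met when the one before it is completed fails the run):
1. The keeper bar is swung open, clear of the tray (value of joint keeper above 0.3 rad), for 0.2 s.
2. The tray is swung round the pin and lies along the fence (x of tray_mid in the frame of dock between 0.086 and 0.136 m and y of tray_mid in the frame of dock between -0.014 and 0.014 m and angle between the x axis of tray and the x axis of dock, either way round below 0.08 rad), for 0.2 s.
At the end, for the whole second after the job is handed in: Tray along the fence (within 0.08 rad; middle within 25 mm along, 14 mm across), keeper below 0.075 rad; each kit item present upright (0.2 rad) on the tray floor, origin within 75 mm along and 50 mm across of its middle, stapler within 0.35 rad of lengthwise, all at rest (all of step 2 and value of joint keeper below 0.075 rad and linear speed of each of tray, stapler, stamp_a, stamp_b, dropper_bottle, gel_bottle below 0.02 m/s and x of stapler in the frame of tray_mid between -0.075 and 0.075 m and y of stapler in the frame of tray_mid between -0.05 and 0.05 m and z of each of stapler, stamp_a, stamp_b, dropper_bottle, gel_bottle in the frame of tray_mid below 0.015 m and angle between each of stapler, stamp_a, stamp_b, dropper_bottle, gel_bottle's own z axis and vertical below 0.2 rad and angle between the y axis of stapler and the x axis of tray, either way round below 0.35 rad and x of stamp_a in the frame of tray_mid between -0.075 and 0.075 m and y of stamp_a in the frame of tray_mid between -0.05 and 0.05 m and x of stamp_b in the frame of tray_mid between -0.075 and 0.075 m and y of stamp_b in the frame of tray_mid between -0.05 and 0.05 m and x of dropper_bottle in the frame of tray_mid between -0.075 and 0.075 m and y of dropper_bottle in the frame of tray_mid between -0.05 and 0.05 m and x of gel_bottle in the frame of tray_mid between -0.075 and 0.075 m and y of gel_bottle in the frame of tray_mid between -0.05 and 0.05 m); the robot touches nothing.
It fails at once if The tray's fork comes off the pivot pin (horizontal distance between tray and dock above 0.03 m or height (world z) of tray above 0.03 m).
It fails at once if The mug or the tape roll is disturbed (distance of any of mug, tape_roll from where it was at the start of the episode above 0.03 m or angle between mug's own z axis and vertical above 0.4 rad).
Of stamp_a, stamp_b, dropper_bottle, gel_bottle only 2 to 3 are there at a start; the rules pass over those that are not, and their reading is None.
At some moment in a run one of stapler may be knocked a few centimetres aside while the robot is not near it.
Once in a run the grip may slacken for a moment while it holds something.
It also fails if it takes over 210 s, if anything falls off the work surface, if the arm or the gripper's body presses on something with over 40 N, if the wrist force passes 120 N, or if a joint passes its speed limit or range.

## Robot

A 6-joint arm with a two-finger parallel gripper is mounted at the origin on a cart in front of the work surface, level with it; the furniture and walls round the work are solid. World frame = base frame: x ahead of the robot, y to its left, z up, the work surface at z = 0. Lengths are in mm, angles in rad, forces in N, time in s.
With the tool pointing down it reaches from about 300 to 875 mm from the base axis. Payload 4.2 kg.
Tool frame: the origin (TCP) lies at the very end of the fingers, on their centre line; the grasp point (between the pads) lies 19 mm behind it (arm.hold_point_z is the distance from the TCP to the grasp point, in mm); y points along the fingers, x is the direction in which the jaws open and shut, and the axes are right-handed (so a half turn about y gives the same grasp; the last joint's range is limited). The gripper opens to 85 mm and grips with 20 to 120 N. Pads are 22 mm wide; open, the fingers measure 114 mm over their backs; the gripper's body (76 mm by 85 mm) begins 54 mm behind the grasp point. The pads swing forward as they close: fully open they stand 13 mm farther back than shut.
Start: joints at [-1.29, 0.32, 1.565, -0, 1.257, -0.02], TCP at [170.366, -549.196, 231.338] pointing down, gripper open.
Joint ranges: [-3.11, 3.11], [-0.84, 2.01], [0.21, 2.61], [-1.34, 4.49], [0.05, 2.63], [-2.56, 2.56]. Speed limits (rad/s): [2.57, 2.57, 3.14, 3.14, 3.14, 3.14].

## Interface

Orientations are given as a rotation vector (axis times angle).
In Python, from cell import arm gives the robot as it stands.
- The arm moves only by the tool step_arm, never from a script. Its argument "rows" is a list of rows, each a list of 5 numbers: the closure, from -1 (fully open) to 1 (shut), then the shift along the tool's x, y, z in mm, then the turn about the tool's y in rad. In form: [[hand, tx, ty, tz, yaw], ...]. A call has exactly 8 rows; each row shifts and turns the commanded pose from where the row before left it, along the tool's axes as they then stand; what a row does not reach is not made up. A row lasts 1/10 s, in which the tool goes at most 50 mm and 8.59 degrees, less where a joint would pass 70% of its speed; a pose out of reach is approached as far as the arm can. A call with a gripper value outside its range is refused whole. The fingers move at their own pace and stop on an object; "grip_force" is the grip in N (left out, the last holds). Time passes only in rows, so rows that do not move let the fingers close, or fill a call up. It gives the time, the measured TCP pose, the force and the opening at its end, in the units of the state.
- arm.state(): the state, without advancing time (a new reading comes with each control period).
- arm.camera(name): name is "side" or "top"; returns a dict with "img" (420x560x3 uint8, red, green, blue), "fx", "fy", "cx", "cy" (pixels), "R" (3x3) and "t" (3): a world point X has camera coordinates R X + t. Camera axes: x right, y down, z forward; pixel columns grow to the right and rows downward; lengths in mm; the calibration is good to about 2 mm. A picture is of the moment at which its call begins. There is no depth.
- arm.hand_in(): hands the job in, once; it reports no verdict.
Trained networks look in the newest picture that a camera, given by its name, has taken for a name from the list of things; names that differ only in an ending like _2 or _b are one class to them, and where a whole thing is asked for, a point or a joint stands for the part that bears it (a point fixed in the world has none). Each returns a list of dicts, best first, with "conf" (0 to 1); they miss things now and then, are a little off and sometimes report something else, mostly with a low value. They report only what shows in the picture. A call takes as long as a camera call.
- arm.silhouettes(camera, name): "region" (420x560 bool, what is visible of it) and "box" ([left, top, width, height] in pixels, round what is visible of it).
- arm.tip_of(camera, name): "xy" ([column, row] in pixels: a listed point, or the origin of a listed thing).
The state is a dict: "t": time; "q": joint angles; "qd": joint speeds; "effort": joint torques, N m; "eef_pos": TCP position; "orientation": TCP orientation; "ft_force": force on the tool from outside, world axes, zero at the start; "torque": the same for the moment, N m; "gripper_width": finger opening in mm.
Only numpy, scipy, OpenCV 4.12 (cv2) and the standard library are available. Lean on these libraries where they do the work, as an engineer would, in place of code of your own. Each camera call takes 0.05 s, during which the arm holds its last target.

## Working session

There is one attempt and no reset: what is moved stays moved. The work goes in short steps, Python scripts to look and compute and a tool call to move; the robot and the scene stay as the last step left them, time stands still between calls to the robot, and variables do not carry over. Pictures are saved under pics/ and viewed, and the job is handed in when it is done.

Besides the shell and the picture viewer there is one more tool, called after ">>>" as name([rows], argument=value, ...), one row to a line, values as JSON. step_arm: Moves the arm, as the interface text tells. Its arguments: {"type":"object","properties":{"rows":{"type":"array"},"grip_force":{"type":"number"}},"required":["rows"]}

```bash
ls -la; mkdir -p pics
python3 - <<'E'
from cell import arm
import cv2
for n in ("side","top"):
    c=arm.camera(n); cv2.imwrite(f"pics/{n}0.png",cv2.cvtColor(c["img"],cv2.COLOR_RGB2BGR))
    print(n,c["fx"],c["fy"],c["cx"],c["cy"],c["R"],c["t"])
print(arm.state())
E
```

```text
total 12
drwxr-xr-x  3 agent agent 4096 Dec  6 03:51 .
drwxr-xr-x 23 root  root  4096 Dec  6 03:51 ..
drwxr-xr-x  2 agent agent 4096 Dec  6 03:51 pics
side 412.06076119827725 412.06076119827725 273.5913599272568 217.60858714238898 [[-0.9042106  -0.4270679   0.00402441]
 [-0.20228054  0.41994194 -0.88472106]
 [ 0.37614595 -0.80078822 -0.46610348]] [ 509.17035055  224.1613386  1213.66133998]
top 533.861402353438 533.861402353438 281.7757907412413 203.5921378024533 [[ 0.07507282 -0.99717748  0.00106791]
 [-0.97494355 -0.07362373 -0.20991576]
 [ 0.2094019   0.01471781 -0.97771889]] [ -85.10686927  593.52924383 1523.680166  ]
{'t': 0.1, 'q': array([-1.28999446e+00,  3.20213144e-01,  1.56556813e+00, -3.66818426e-06,
        1.25739701e+00, -2.00150584e-02]), 'qd': array([-1.07366925e-03, -1.39772742e-03, -2.45785086e-03,  1.44166234e-03,
        5.63671477e-04,  9.32732924e-05]), 'effort': array([ 3.37977954e-04, -4.16408479e+01, -2.34704375e+01, -8.68143547e-05,
        4.89447746e-03, -7.01570173e-06]), 'eef_pos': array([ 170.24436778, -548.76661149,  230.57054191]), 'orientation': array([-1.33563087,  0.98570603, -0.98361509]), 'ft_force': array([-1.09879057,  0.29619812, -1.08080672]), 'torque': array([-0.01369004, -0.01627384,  0.00411762]), 'gripper_width': 85.52945930038915}
```

View pics/side0.png

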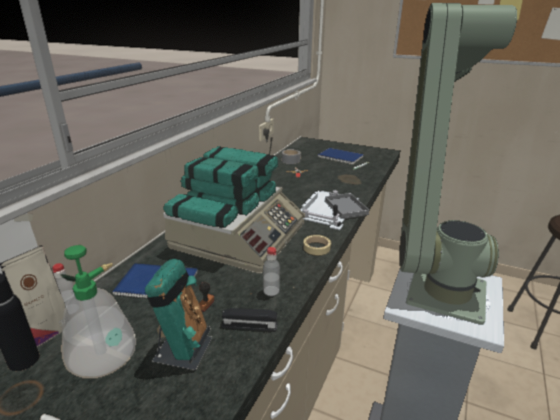

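View pics/top0.png

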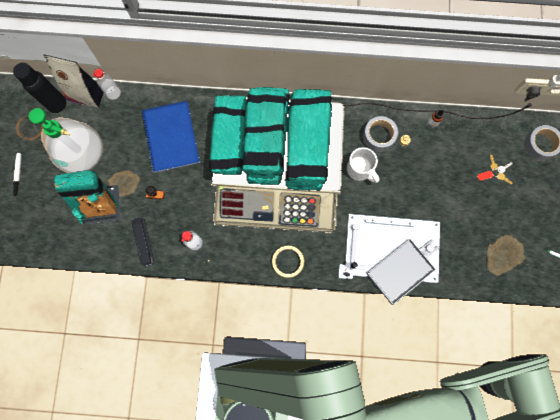

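```bash
cat > h.py <<'E'
import numpy as np, cv2
from cell import arm
CAM={}
def cam(n):
    c=arm.camera(n); CAM[n]=c; return c
def ray(c,uv):
    d=np.array([(uv[0]-c["cx"])/c["fx"],(uv[1]-c["cy"])/c["fy"],1.0])
    R=np.array(c["R"]);t=np.array(c["t"])
    return -R.T@t, R.T@d
def onz(c,uv,z):
    o,d=ray(c,uv); s=(z-o[2])/d[2]; return o+s*d
def proj(c,X):
    p=np.array(c["R"])@np.array(X,float)+np.array(c["t"]); return np.array([c["fx"]*p[0]/p[2]+c["cx"],c["fy"]*p[1]/p[2]+c["cy"]])
def tri(c1,u1,c2,u2):
    o1,d1=ray(c1,u1);o2,d2=ray(c2,u2)
    A=np.array([d1,-d2]).T; s=np.linalg.lstsq(A,o2-o1,rcond=None)[0]
    p=o1+s[0]*d1;q=o2+s[1]*d2
    return (p+q)/2,np.linalg.norm(p-q)
def crop(c,x0,y0,w,h,name,k=4):
    im=cv2.cvtColor(c["img"],cv2.COLOR_RGB2BGR)[y0:y0+h,x0:x0+w]
    cv2.imwrite("pics/"+name,cv2.resize(im,None,fx=k,fy=k,interpolation=cv2.INTER_CUBIC))
E
python3 - <<'E'
from h import *
T=cam("top");S=cam("side")
crop(T,320,190,130,130,"t_dock.png",5)
crop(T,60,150,160,120,"t_items.png",5)
crop(S,140,240,160,120,"s_items.png",5)
crop(S,280,170,110,100,"s_dock.png",6)
for n in ["stapler","stamp_a","dropper_bottle","gel_bottle","mug","tape_roll","tray","dock","keeper"]:
    for cn,c in(("top",T),("side",S)):
        r=arm.silhouettes(cn,n)
        print(n,cn,[(round(x["conf"],2),x["box"]) for x in r][:4])
        r=arm.tip_of(cn,n)
        print("   tip",[(round(x["conf"],2),np.round(x["xy"],1),np.round(onz(c,x["xy"],0)[:2])) for x in r][:4])
for n in ["dock_pin","tray_mid","keeper_hinge","keeper_knob"]:
    for cn,c in(("top",T),("side",S)):
        r=arm.tip_of(cn,n)
        print(n,cn,[(round(x["conf"],2),np.round(x["xy"],1)) for x in r][:3])
E
```

```text
stapler top [(0.62, [132.2, 215.9, 23.8, 51.4])]
   tip [(0.85, array([140.6, 241.7]), array([461., 381.]))]
stapler side [(0.85, [220.8, 306.5, 52.3, 25.5]), (0.61, [328.5, 194.9, 39.8, 19.4])]
   tip [(0.72, array([249.7, 324.2]), array([462., 364.]))]
stamp_a top [(0.44, [143.6, 187.5, 23.0, 13.9]), (0.4, [365.9, 240.6, 72.7, 64.6])]
   tip [(0.44, array([152.7, 193.2]), array([614., 363.]))]
stamp_a side [(0.82, [192.9, 282.0, 22.5, 30.1])]
   tip [(0.61, array([202.1, 306.7]), array([616., 359.]))]
dropper_bottle top [(0.58, [365.8, 237.4, 72.6, 67.1])]
   tip []
dropper_bottle side []
   tip []
gel_bottle top [(0.53, [177.6, 229.4, 24.9, 21.7])]
   tip [(0.88, array([192.3, 244.5]), array([464., 223.])), (0.4, array([427.4, 248.3]), array([ 506., -491.]))]
gel_bottle side [(0.76, [263.9, 245.7, 15.7, 49.6])]
   tip [(0.63, array([272.4, 291. ]), array([468., 210.]))]
mug top [(0.75, [345.8, 146.8, 31.0, 36.1])]
   tip [(0.75, array([363.6, 170.3]), array([ 738., -287.])), (0.21, array([429.1, 244.7]), array([ 518., -496.]))]
mug side [(0.18, [306.8, 203.3, 32.3, 17.1])]
   tip 
[... 293 characters left out ...]
[(0.9, [322.7, 194.3, 46.5, 23.7]), (0.48, [302.9, 204.8, 39.1, 17.1])]
   tip [(0.9, array([334. , 196.8]), array([ 509., -506.])), (0.35, array([303.9, 210.2]), array([ 580., -327.]))]
dock top [(0.63, [338.4, 214.6, 102.7, 66.4])]
   tip [(0.96, array([423.9, 250.8]), array([ 498., -481.]))]
dock side [(0.7, [299.3, 189.5, 40.8, 38.5]), (0.59, [303.5, 233.9, 26.1, 20.5])]
   tip [(0.86, array([334.9, 198. ]), array([ 501., -496.]))]
keeper top [(0.67, [348.2, 221.6, 15.7, 48.2])]Traceback (most recent call last):
  File "<stdin>", line 11, in <module>
ValueError: it knows: dock, dock_pin, dropper_bottle, gel_bottle, keeper_hinge, keeper_knob, mug, stamp, stapler, tape_roll, tray, tray_mid
```

Run:
```python
from h import *
T=cam("top");S=cam("side")
zz={"dock_pin":32,"tray_mid":10,"keeper_hinge":26,"keeper_knob":80}
for n in zz:
    u={}
    for cn,c in(("top",T),("side",S)):
        r=arm.tip_of(cn,n)
        print(n,cn,[(round(x["conf"],2),np.round(x["xy"],1),np.round(onz(c,x["xy"],zz[n])[:2])) for x in r][:3])
        if r:u[cn]=r[0]["xy"]
    if len(u)==2: print(tri(T,u["top"],S,u["side"]))
```

```text
dock_pin top [(0.85, array([426.8, 248.5]), array([ 501., -481.]))]
dock_pin side [(0.78, array([334.5, 195.4]), array([ 492., -454.]))]
(array([ 502.06189441, -484.95678978,   17.20683872]), np.float64(2.30821905288376))
tray_mid top [(0.86, array([400.9, 268.5]), array([ 438., -410.])), (0.6, array([428.4, 250.5]), array([ 499., -492.]))]
tray_mid side [(0.79, array([345.8, 206. ]), array([ 431., -420.]))]
(array([ 433.03293683, -410.28104539,   14.50889418]), np.float64(9.411824399668083))
keeper_hinge top [(0.62, array([355.9, 228.1]), array([ 548., -268.]))]
keeper_hinge side [(0.73, array([303.6, 210.2]), array([ 563., -278.]))]
(array([ 552.09410328, -265.71883597,   32.68786156]), np.float64(11.531359408364654))
keeper_knob top [(0.71, array([356. , 263.2]), array([ 436., -266.]))]
keeper_knob side [(0.56, array([338.1, 204.1]), array([ 426., -282.]))]
(array([ 428.78586228, -266.62022423,   87.36671762]), np.float64(13.283703414119026))
```

View pics/t_dock.png

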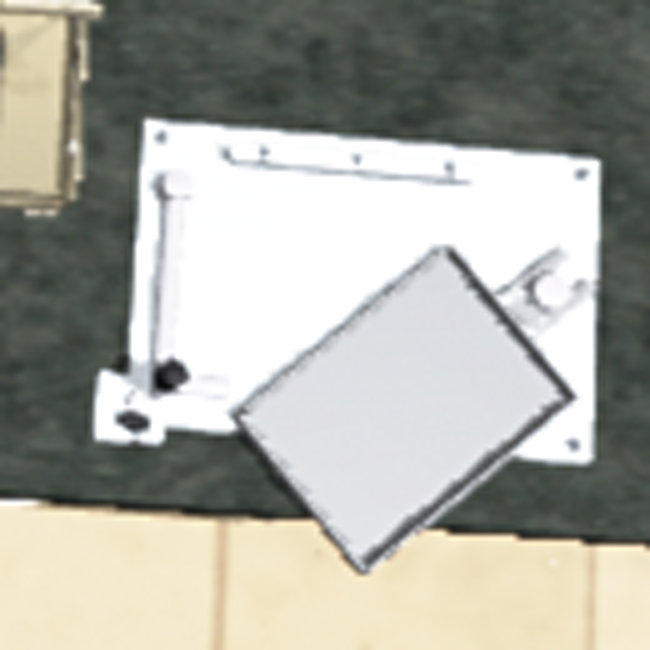

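View pics/t_items.png

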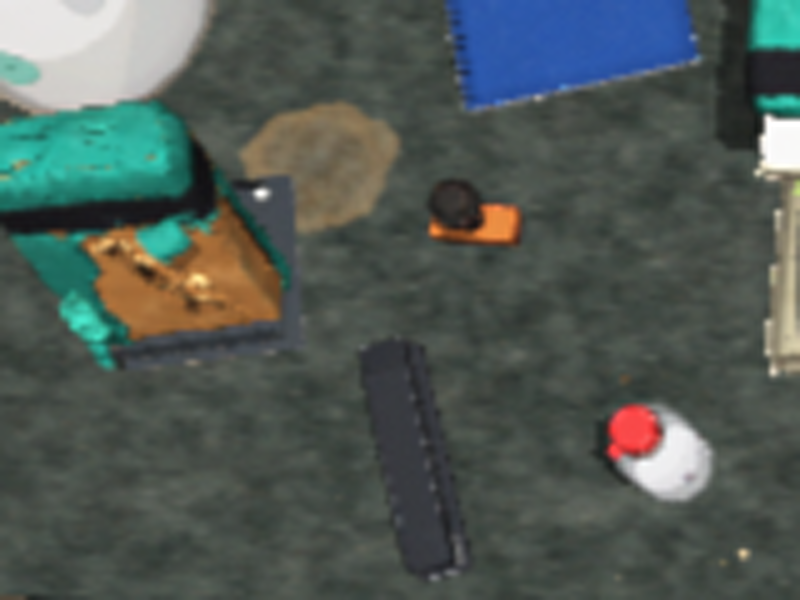

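View pics/s_items.png

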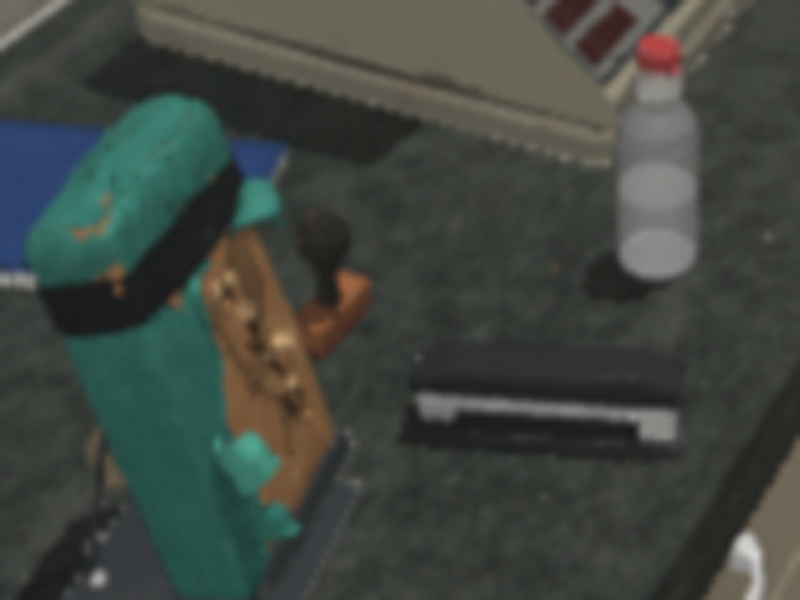

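View pics/s_dock.png

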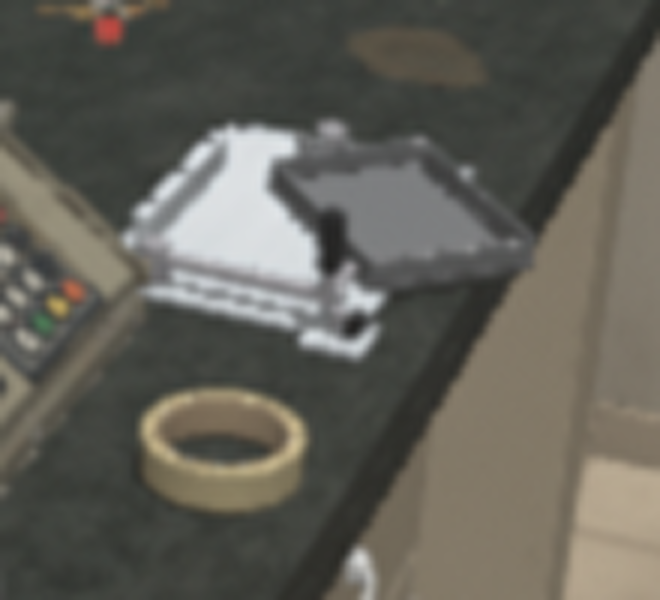

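```bash
cat > fit.py <<'E'
from h import *
from scipy.optimize import least_squares
def fit(c,pts,uv,x0):
    # pts in object frame (x,y,z), pose x,y,yaw (z as world)
    def f(p):
        C,S=np.cos(p[2]),np.sin(p[2])
        return np.concatenate([proj(c,[p[0]+C*a-S*b,p[1]+S*a+C*b,z])-np.array(q) for (a,b,z),q in zip(pts,uv)])
    r=least_squares(f,x0); return r.x,np.round(r.fun.reshape(-1,2),1)
E
python3 - <<'E'
from fit import *
T=cam("top");S=cam("side")
o=np.array([320,190])
k=lambda a:o+np.array(a)/5
d,r=fit(T,[(246,-87,6),(-32,-87,6),(-32,98,6),(46,-62,34),(196,-62,34)],[k((147,120)),k((600,160)),k((593,462)),k((469,183)),k((225,158))],[500,-483,1.57]); print("dock",d,r)
# tray rim corners: (26,-60)->near pin upper (449,248); (26,60)->(573,397);(196,60)->(363,570);(196,-60)->(235,412)
t,r=fit(T,[(26,-60,28),(26,60,28),(196,60,28),(196,-60,28)],[k((447,246)),k((574,397)),k((363,571)),k((233,412))],[500,-483,2.4]); print("tray",t,r)
C,s=np.cos(d[2]),np.sin(d[2])
w=lambda a,b,z:np.array([d[0]+C*a-s*b,d[1]+s*a+C*b,z])
for n,p in dict(pin=(0,0,32),hinge=(226,-45,26),knob=(226,74,80),roller=(241,87,20)).items():
    print(n,w(*p),"top px",proj(T,w(*p)),"crop",(proj(T,w(*p))-o)*5,"side crop",(proj(S,w(*p))-[280,170])*6)
u=[(40+x["xy"]*0) for x in []]
# items
kk=lambda a:np.array([60,150])+np.array(a)/5
print("gel cap top",onz(T,kk((636,428)),149), "base",onz(T,kk((672,468)),0))
print("stamp knob",onz(T,kk((455,202)),78),"base top corners",[onz(T,kk(a),20)[:2] for a in((430,237),(518,243),(520,206),(432,205))])
print("stapler",[onz(T,kk(a),47)[:2] for a in((362,350),(414,343),(464,570),(412,574))])
st=lambda a:np.array([140,240])+np.array(a)/5
print("gel tri",tri(T,kk((636,420)),S,st((658,45))))
print("stamp tri",tri(T,kk((455,200)),S,st((322,220))))
print("stain px in side",proj(S,onz(T,kk((320,165)),0)))
E
```

```text
dock [ 503.27715521 -491.08344887    1.56092863] [[-0.9  0.2]
 [-0.8 -0.2]
 [-0.9  0.2]
 [ 1.9 -0.5]
 [ 0.7  0.3]]
tray [ 502.99463738 -489.12705608    2.30445447] [[ 0.1 -1.5]
 [ 1.1  0.1]
 [-0.5  1.1]
 [-0.7  0.2]]
pin [ 503.27715521 -491.08344887   32.        ] top px [430.26761713 247.99817563] crop [551.33808567 289.99087813] side crop [327.90691575 129.95195971]
hinge [ 550.50502702 -265.53849077   26.        ] top px [355.08687531 227.1106984 ] crop [175.43437656 185.55349201] side crop [152.02544235 252.5465068 ]
knob [ 431.51082057 -264.36425425   80.        ] top px [355.30400761 264.75226337] crop [176.52003806 373.76131684] side crop [331.85993734 214.01818255]
roller [ 418.65946649 -249.23670659   20.        ] top px [347.28550891 270.65949681] crop [136.42754453 403.29748407] side crop [337.03466164 312.75234339]
gel cap top [469.63425478 213.00585549 149.        ] base [467.5414854  216.52623926   0.        ]
stamp knob [605.71599677 348.32122118  78.        ] base top corners [array([595.50062428, 376.34676424]), array([595.81634014, 322.17505665]), array([619.03791344, 323.77682795]), array([615.59671877, 377.70688856])]
stapler [array([518.23129495, 400.46356354]), array([524.78055058, 370.09415334]), array([392.64434902, 323.35106536]), array([388.02916262, 353.43438965])]
gel tri (array([471.95064624, 212.87940918, 147.94905391]), np.float64(4.775064880444757))
stamp tri (array([607.71928663, 349.36352905,  74.86951313]), np.float64(0.2120645136437502))
stain px in side [173.52564842 325.89093497]
```

```bash
cat > plan.py <<'E'
from h import *
from scipy.spatial.transform import Rotation as Ro
def pose():
    s=arm.state(); R=Ro.from_rotvec(s["orientation"]).as_matrix()
    return s,R,np.arctan2(R[1,0],R[0,0])
def show():
    s,R,phi=pose(); print("t %.2f"%s["t"],"tcp",np.round(s["eef_pos"],1),"phi %.3f"%phi,"w %.1f"%s["gripper_width"],"F",np.round(s["ft_force"],1),"q",np.round(s["q"],2),"ydir",np.round(R[:,1],3)); return s,R,phi
def to(*wps):
    """wps: (x,y,z) targets in world; prints tool shifts from the measured pose, then successive"""
    s,R,phi=show(); p=s["eef_pos"]
    for w in wps:
        w=np.array(w,float); print("->",w,"tool shift",np.round(R.T@(w-p),1)); p=w
def turn(phi_t):
    s,R,phi=pose(); a=-(phi_t-phi); a=(a+np.pi/2)%np.pi-np.pi/2; print("turn about tool y",round(a,3),"(mod pi)")
E
python3 - <<'E'
from plan import *
to((431,-292,230),(431,-292,46)); turn(0);turn(np.pi/2)
E
```

```text
t 2.45 tcp [ 170.4 -549.2  231.3] phi -1.270 w 85.3 F [-0.1 -0.2  0.1] q [-1.29  0.32  1.56 -0.    1.26 -0.02] ydir [ 0. -0. -1.]
-> [ 431. -292.  230.] tool shift [-168.4    1.3  325.1]
-> [ 431. -292.   46.] tool shift [ -0. 184.   0.]
turn about tool y -1.27 (mod pi)
turn about tool y 0.301 (mod pi)
```

>>> step_arm([
  [1,0,0,0,0.15],
  [1,0,0,0,0.15],
  [1,-33,0,33,0],
  [1,-33,0,33,0],
  [1,-33,0,33,0],
  [1,-33,0,33,0],
  [1,-33,0,33,0],
  [1,-33,0,33,0],
])

```text
t: 3.25
eef_pos: [369.3, -349.6, 231.6]
orientation: [-1.209, 1.208, -1.209]
ft_force: [0.1, 0.6, -0.5]
gripper_width: 0.2
```

Run:
```python
from plan import *
to((431,-294,230),(431,-294,46))
```

```text
t 3.25 tcp [ 369.3 -349.6  231.6] phi -1.570 w 0.2 F [ 0.1  0.6 -0.5] q [-0.78  0.21  1.71 -0.    1.21  0.79] ydir [ 0.001 -0.001 -1.   ]
-> [ 431. -294.  230.] tool shift [-55.6   1.6  61.7]
-> [ 431. -294.   46.] tool shift [-1.00e-01  1.84e+02 -1.00e-01]
```

>>> step_arm([
  [1,-28,0,31,0],
  [1,-27,0,31,0],
  [1,0,35,0,0],
  [1,0,35,0,0],
  [1,0,35,0,0],
  [1,0,35,0,0],
  [1,0,0,0,0],
  [1,0,0,0,0],
])

```text
t: 4.05
eef_pos: [430.4, -296.2, 91.7]
orientation: [-1.21, 1.209, -1.208]
ft_force: [0.0, 0.6, 0.1]
gripper_width: 0.1
```

Run:
```python
from plan import *
T=cam("top");S=cam("side")
crop(T,320,190,130,130,"t1.png",5)
crop(S,270,110,130,130,"s1.png",5)
show()
```

```text
t 4.15 tcp [ 431.4 -297.    93.3] phi -1.570 w 0.4 F [-0.1 -0.4 -1. ] q [-0.62  0.37  1.88 -0.    0.89  0.95] ydir [ 0.003 -0.002 -1.   ]
```

View pics/s1.png

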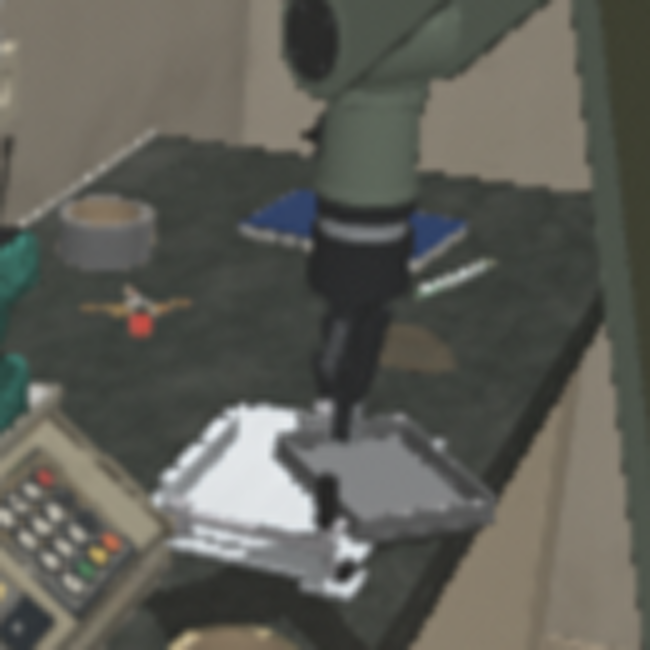

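View pics/t1.png

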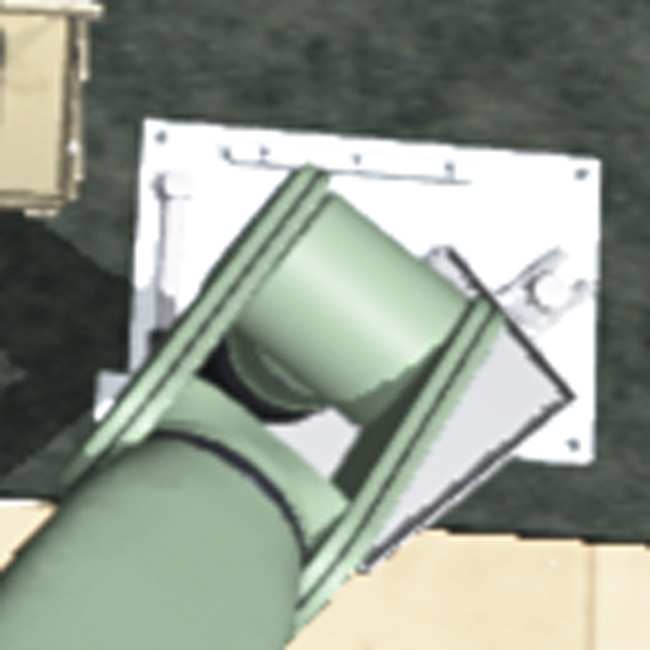

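>>> step_arm([
  [1,0,24,0,0],
  [1,0,23,0,0],
  [1,0,0,0,0],
  [1,-8,0,0,0],
  [1,-8,0,1,0],
  [1,-8,0,1,0],
  [1,-8,0,1,0],
  [1,-6,0,2,0],
])

```text
t: 4.95
eef_pos: [435.4, -257.0, 44.9]
orientation: [-1.209, 1.208, -1.209]
ft_force: [0.5, -0.4, -0.2]
gripper_width: 0.4
```

>>> step_arm([
  [1,-5,0,1,0],
  [1,-5,0,1,0],
  [1,-3,0,1,0],
  [1,-2,0,1,0],
  [1,0,0,0,0],
  [1,0,0,0,0],
  [1,0,0,0,0],
  [1,0,0,0,0],
])

```text
t: 5.75
eef_pos: [439.1, -243.1, 44.3]
orientation: [-1.21, 1.209, -1.209]
ft_force: [-0.2, -0.0, -0.0]
gripper_width: -0.3
```

Run:
```python
from plan import *
T=cam("top");S=cam("side")
crop(T,320,190,130,130,"t2.png",5)
crop(S,270,110,130,130,"s2.png",5)
show()
for cn,c in(("top",T),("side",S)):
    r=arm.tip_of(cn,"keeper_knob");print([(round(x["conf"],2),np.round(x["xy"],1),np.round(onz(c,x["xy"],80)[:2])) for x in r][:3])
```

```text
t 5.85 tcp [ 439.1 -243.1   44.3] phi -1.570 w -0.1 F [0.3 0.6 0.8] q [-0.53  0.41  1.98 -0.    0.75  1.04] ydir [ 0. -0. -1.]
[]
[(0.69, array([330. , 209.8]), array([ 439., -223.]))]
```

View pics/s2.png

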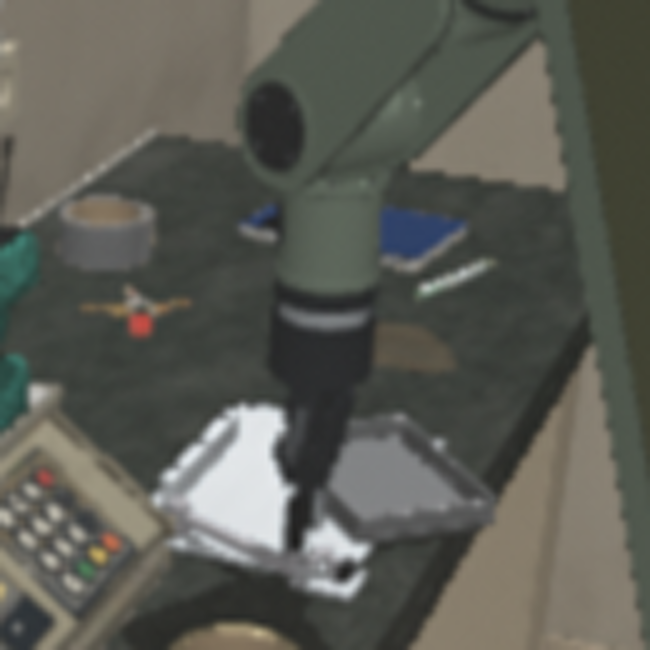

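>>> step_arm([
  [1,-3,0,1,0],
  [1,0,0,0,0],
  [1,10,0,0,0],
  [1,0,-45,0,0],
  [1,0,-45,0,-0.14],
  [1,0,0,0,-0.14],
  [1,0,0,0,-0.14],
  [1,0,0,0,-0.14],
])

```text
t: 6.75
eef_pos: [440.3, -250.8, 134.9]
orientation: [-1.426, 0.782, -0.784]
ft_force: [0.9, 0.8, 1.0]
gripper_width: 0.1
```

Run:
```python
from plan import *
turn(-0.838); s,R,phi=pose()
import plan
a=-0.838
Rt=Ro.from_rotvec(s["orientation"]).as_matrix(); Rt=Ro.from_rotvec([0,0,a-phi]).as_matrix()@Rt
p=s["eef_pos"]; print(p, phi)
print(Rt.T@(np.array([347.6,-441.5,120])-p))
T=cam("top");S=cam("side")
crop(T,320,190,130,130,"t3.png",5)
r=arm.tip_of("side","keeper_knob");print([(round(x["conf"],2),np.round(x["xy"],1),np.round(onz(S,x["xy"],80)[:2])) for x in r][:3])
```

```text
turn about tool y -0.166 (mod pi)
[ 440.27970998 -250.75078826  134.9140274 ] -1.0044524182772723
[  79.76632199   14.94090467 -196.49763836]
[(0.6, array([328.5, 208.8]), array([ 446., -228.]))]
```

View pics/t3.png

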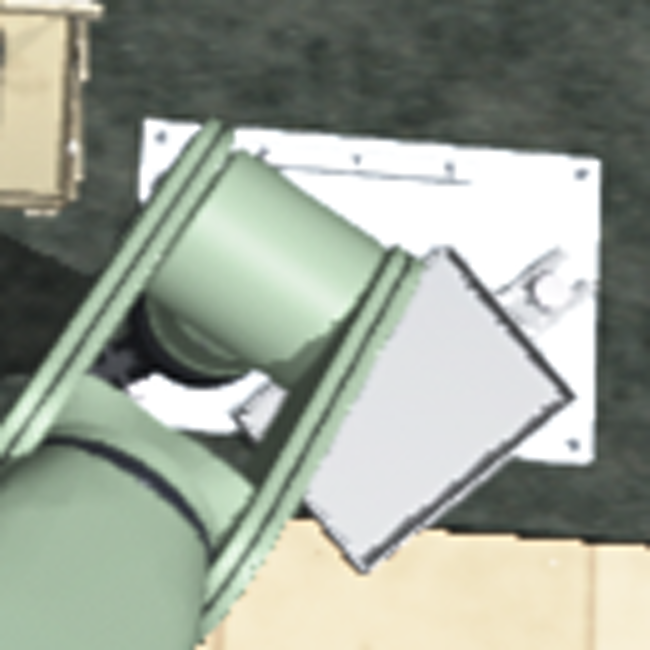

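>>> step_arm([
  [1,0,0,0,-0.083],
  [1,0,0,0,-0.083],
  [1,16,0,-39,0],
  [1,16,0,-39,0],
  [1,16,0,-39,0],
  [1,16,0,-39,0],
  [1,16,0,-40,0],
  [1,0,30,0,0],
])

```text
t: 7.7
eef_pos: [346.7, -447.4, 107.4]
orientation: [-1.474, 0.658, -0.674]
ft_force: [0.7, -0.1, -0.7]
gripper_width: -0.1
```

Run:
```python
from plan import *
to((347.6,-441.5,110),(347.6,-441.5,17))
T=cam("top");S=cam("side")
crop(T,320,190,130,130,"t4.png",5)
crop(S,270,110,130,130,"s4.png",5)
for cn,c in(("top",T),("side",S)):
  r=arm.tip_of(cn,"keeper_knob");print([(round(x["conf"],2),np.round(x["xy"],1),np.round(onz(c,x["xy"],80)[:2])) for x in r][:3])
```

```text
t 7.70 tcp [ 346.7 -447.4  107.4] phi -0.852 w -0.1 F [ 0.7 -0.1 -0.7] q [-0.93  0.41  1.77 -0.    0.95 -0.08] ydir [ 0.006 -0.01  -1.   ]
-> [ 347.6 -441.5  110. ] tool shift [-3.8 -2.7  4.6]
-> [ 347.6 -441.5   17. ] tool shift [-1.1 93.   0.2]
[(0.49, array([340. , 259.2]), array([ 444., -220.]))]
[(0.66, array([327.9, 208. ]), array([ 450., -233.]))]
```

View pics/t4.png

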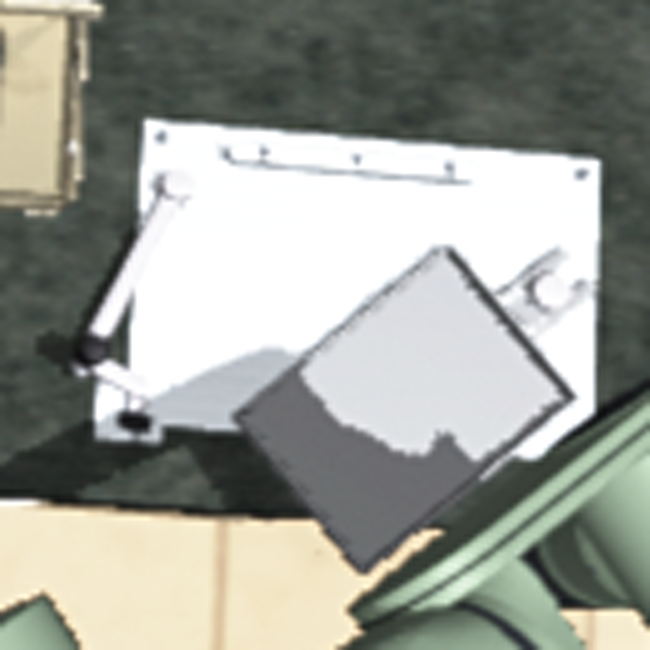

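View pics/s4.png

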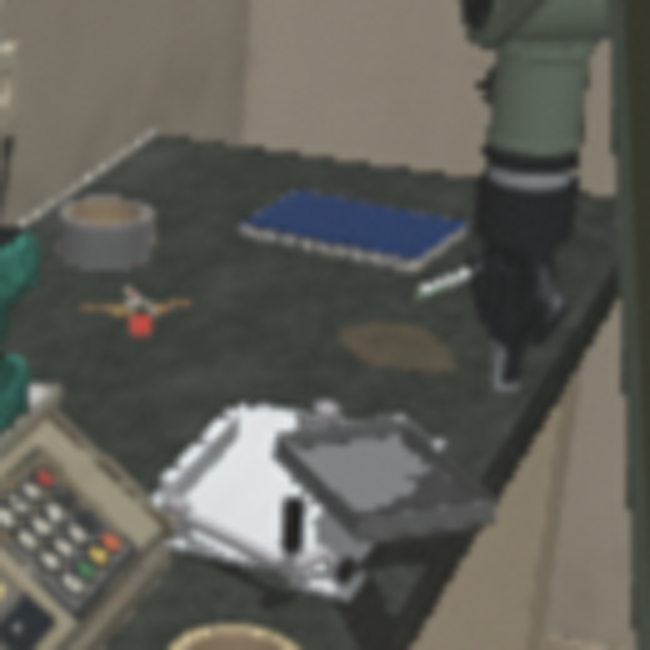

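>>> step_arm([
  [1,-2,45,0,0],
  [1,-2,45,0,0],
  [1,0,0,0,0],
  [1,0,0,8,0],
  [1,0,0,7,0],
  [1,-2,0,5,0.03],
  [1,-2,0,5,0.03],
  [1,-2,0,5,0.03],
])

```text
t: 8.7
eef_pos: [364.8, -413.5, 17.1]
orientation: [-1.447, 0.726, -0.733]
ft_force: [-0.6, -0.6, -1.0]
gripper_width: -0.0
```

>>> step_arm([
  [1,-3.7,0,7,0.05],
  [1,-3.7,0,7,0.05],
  [1,-3.7,0,7,0.05],
  [1,-3.7,0,7,0.05],
  [1,0,0,0,0],
  [1,0,0,0,0],
  [1,0,0,0,0],
  [1,0,0,0,0],
])

```text
t: 9.5
eef_pos: [379.0, -385.9, 14.8]
orientation: [-1.385, 0.881, -0.883]
ft_force: [-0.1, -0.8, -0.2]
gripper_width: 0.2
```

Run:
```python
from plan import *
show()
T=cam("top");S=cam("side")
crop(T,320,190,130,130,"t5.png",5)
crop(S,270,110,130,130,"s5.png",5)
```

```text
t 9.50 tcp [ 379.  -385.9   14.8] phi -1.134 w 0.2 F [-0.1 -0.8 -0.2] q [-0.82  0.5   1.92 -0.    0.73  0.32] ydir [ 0.001 -0.001 -1.   ]
```

View pics/t5.png

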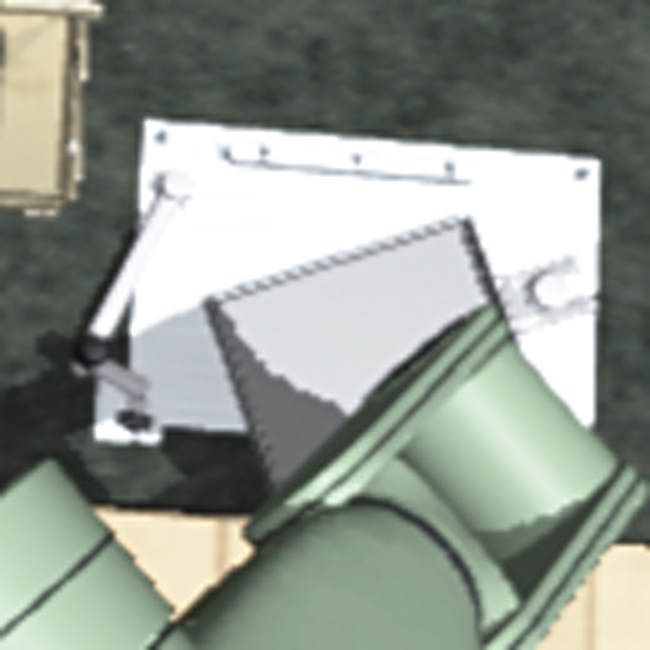

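View pics/s5.png

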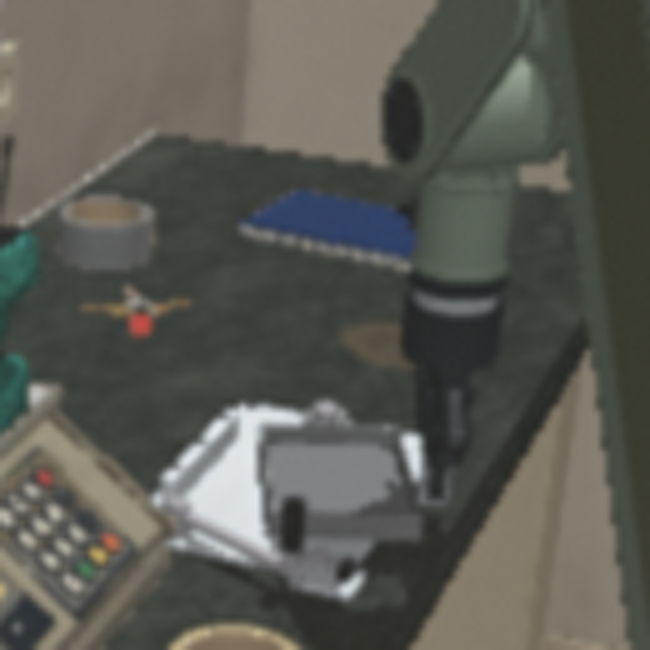

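>>> step_arm([
  [1,-3.7,0,7,0.055],
  [1,-3.7,0,7,0.055],
  [1,-3.7,0,7,0.055],
  [1,-3.7,0,7,0.055],
  [1,-3.7,0,7,0.055],
  [1,-3.7,0,7,0.055],
  [1,0,0,0,0],
  [1,0,0,0,0],
])

```text
t: 10.4
eef_pos: [412.2, -352.1, 14.2]
orientation: [-1.258, 1.129, -1.129]
ft_force: [-0.4, -0.8, -0.4]
gripper_width: -0.2
```

Run:
```python
from plan import *
show()
T=cam("top");S=cam("side")
crop(T,320,190,130,130,"t6.png",5)
```

```text
t 10.40 tcp [ 412.2 -352.1   14.2] phi -1.463 w -0.2 F [-0.4 -0.8 -0.4] q [-0.73  0.5   1.91 -0.    0.73  0.73] ydir [-0. -0. -1.]
```

View pics/t6.png

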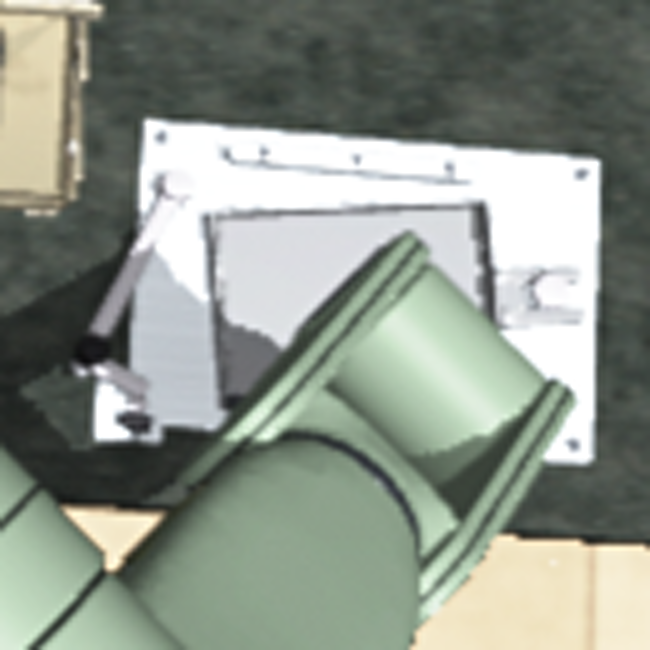

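>>> step_arm([
  [1,-3,0,6,0.04],
  [1,-3,0,6,0.04],
  [1,-1.5,0,4,0.03],
  [1,-1,0,3,0],
  [1,0,0,1.5,0],
  [1,0,0,1.5,0],
  [1,0,0,0,0],
  [1,0,0,0,0],
])

```text
t: 11.3
eef_pos: [433.6, -342.4, 14.2]
orientation: [-1.208, 1.212, -1.211]
ft_force: [-0.8, 0.3, 1.0]
gripper_width: 0.1
```

Run:
```python
from plan import *
show()
T=cam("top");S=cam("side")
crop(T,320,190,130,130,"t7.png",5)
```

```text
t 11.30 tcp [ 433.6 -342.4   14.2] phi -1.574 w 0.1 F [-0.8  0.3  1. ] q [-0.69  0.51  1.89  0.    0.74  0.88] ydir [-0.  0. -1.]
```

View pics/t7.png

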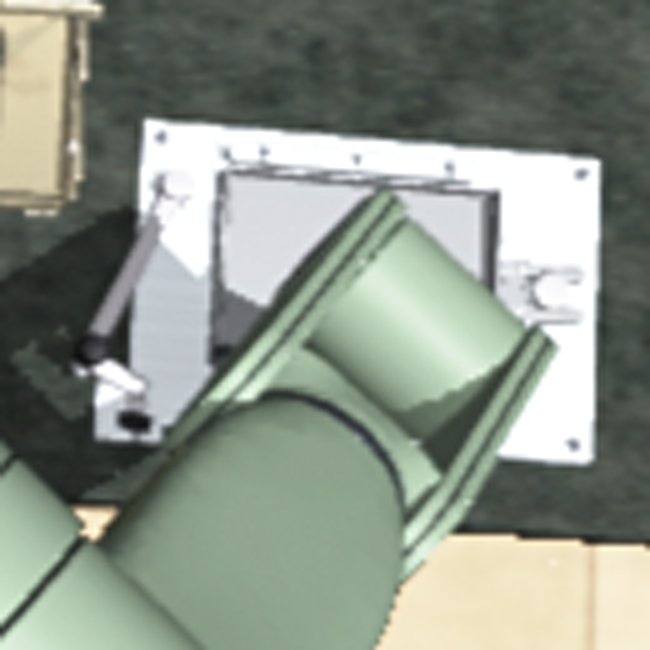

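>>> step_arm([
  [1,0,0,1.5,0],
  [1,0,0,1.5,0],
  [1,0,0,1,0],
  [1,0,0,1,0],
  [1,0,0,0,0],
  [1,0,0,0,0],
  [1,0,0,0,0],
  [1,0,0,0,0],
])

```text
t: 12.2
eef_pos: [435.4, -342.3, 14.2]
orientation: [-1.212, 1.216, -1.207]
ft_force: [-10.3, -2.1, 4.3]
gripper_width: 0.0
```

>>> step_arm([
  [1,0,0,-10,0],
  [1,0,0,-10,0],
  [1,0,-45,0,0],
  [1,0,-45,0,0],
  [1,0,-45,0,0],
  [-1,-40,-25,-20,0],
  [-1,-48,0,-10,0],
  [-1,-48,0,-5,0],
])

```text
t: 13.0
eef_pos: [384.0, -206.2, 174.8]
orientation: [-1.205, 1.21, -1.216]
ft_force: [0.1, 0.3, 0.4]
gripper_width: 43.1
```

Run:
```python
from plan import *
show()
T=cam("top");S=cam("side")
crop(T,320,190,130,130,"t8.png",5)
crop(S,270,150,130,100,"s8.png",5)
crop(T,60,150,160,120,"t8i.png",5)
for n in ["stapler","stamp","gel_bottle","tray_mid","tray"]:
    for cn,c in(("top",T),("side",S)):
        r=arm.tip_of(cn,n)
        print(n,cn,"   tip",[(round(x["conf"],2),np.round(x["xy"],1),np.round(onz(c,x["xy"],10 if n[0]=="t" else 0)[:2])) for x in r][:3])
```

```text
t 13.00 tcp [ 384.  -206.2  174.8] phi -1.576 w 43.1 F [0.1 0.3 0.4] q [-0.52  0.15  1.95  0.    1.04  1.06] ydir [ 0.003 -0.001 -1.   ]
stapler top    tip [(0.8, array([143.1, 241.9]), array([461., 373.])), (0.46, array([153.4, 195.2]), array([608., 360.]))]
stapler side    tip [(0.75, array([248.4, 322.6]), array([468., 360.])), (0.53, array([272.3, 287.2]), array([476., 193.]))]
stamp top    tip [(0.55, array([155.3, 197.7]), array([601., 353.]))]
stamp side    tip [(0.66, array([205.4, 301.9]), array([619., 337.]))]
gel_bottle top    tip [(0.71, array([192.5, 243. ]), array([469., 222.]))]
gel_bottle side    tip [(0.61, array([270.3, 288.4]), array([479., 201.])), (0.22, array([336. , 195.3]), array([ 506., -525.]))]
tray_mid top    tip [(0.9, array([392. , 242.2]), array([ 516., -381.])), (0.26, array([157.5, 197.2]), array([601., 344.]))]
tray_mid side    tip [(0.79, array([322.1, 206.4]), array([ 518., -374.]))]
tray top    tip [(0.55, array([427.3, 248.3]), array([ 505., -488.]))]
tray side    tip [(0.6, array([334.7, 196. ]), array([ 503., -495.]))]
```

View pics/t8.png

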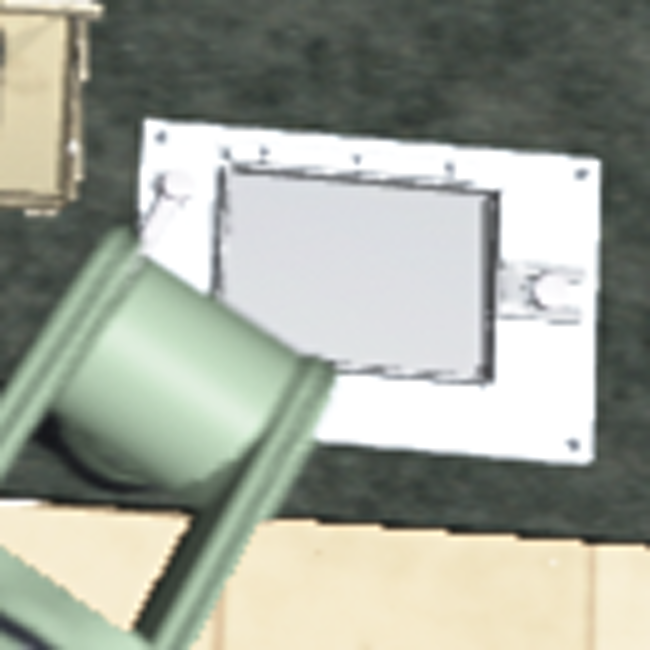

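View pics/t8i.png

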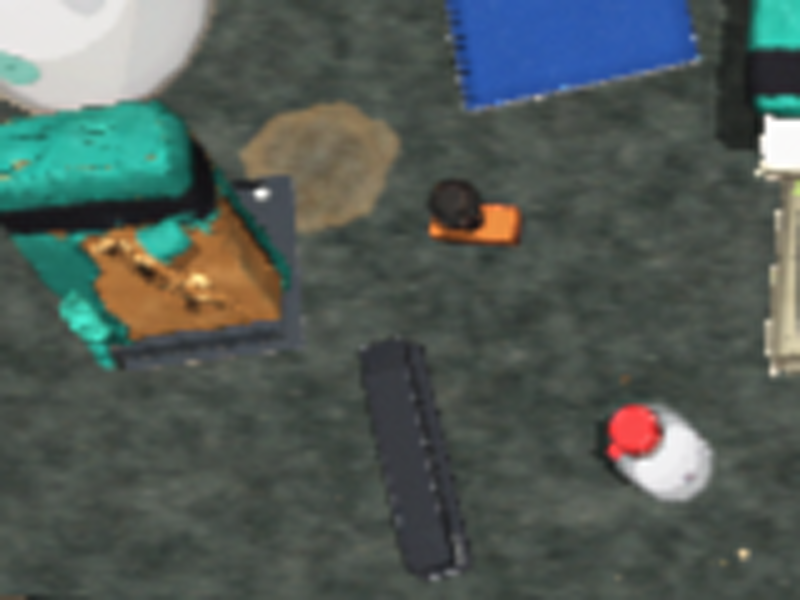

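View pics/s8.png

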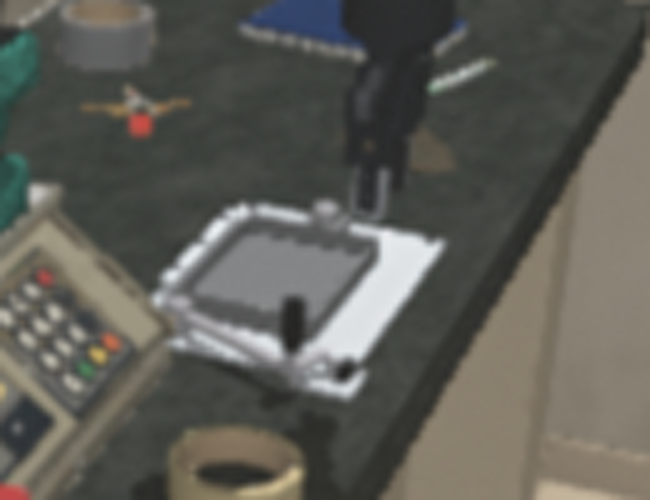

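Run:
```python
from fit import *
T=cam("top");S=cam("side")
o=np.array([320,190]);k=lambda a:o+np.array(a)/5
t,r=fit(T,[(196,-60,28),(26,-60,28),(26,60,28)],[k((219,164)),k((500,190)),k((491,384))],[500,-483,1.57]); print("tray",t,r)
kk=lambda a:np.array([60,150])+np.array(a)/5
print(onz(T,kk((410,460)),47))
# silhouettes-based fit of stapler by IoU in both views
from scipy.optimize import minimize
sil={}
for cn,c in(("top",T),("side",S)):
    r=arm.silhouettes(cn,"stapler"); print(cn,[(x["conf"],x["box"]) for x in r]); sil[cn]=r[0]["region"]
def hullmask(c,p,k=4):
    C,s=np.cos(p[2]),np.sin(p[2])  # p[2]: length dir
    P=[]
    for hw,z0,z1 in((17,0,26),(14,26,47)):
        for l in(-73,73):
            for w in(-hw,hw):
                for z in(z0,z1): P.append(proj(c,[p[0]+C*l-s*w,p[1]+s*l+C*w,z]))
    h=cv2.convexHull(np.float32(P)); m=np.zeros((420,560),np.uint8); cv2.fillConvexPoly(m,np.int32(np.round(h*16)),1,shift=4); return m>0
def cost(p):
    v=0
    for cn,c in(("top",T),("side",S)):
        m=hullmask(c,p); v+=1-(m&sil[cn]).sum()/(m|sil[cn]).sum()
    return v
b=minimize(cost,[457,365,0.34],method="Nelder-Mead",options=dict(initial_simplex=[[457,365,.34],[465,365,.34],[457,375,.34],[457,365,.44]]))
print(b.x,b.fun,[cost((457,365,.34)),cost((457,372,.3))])
for cn,c,(x0,y0,w,h) in(("top",T,(60,150,160,120)),("side",S,(140,240,160,120))):
    im=cv2.cvtColor(c["img"],cv2.COLOR_RGB2BGR); im=cv2.resize(im,None,fx=5,fy=5)
    C,s=np.cos(b.x[2]),np.sin(b.x[2])
    for hw,z in((17,0),(14,47)):
        q=np.int32([proj(c,[b.x[0]+C*l-s*ww,b.x[1]+s*l+C*ww,z])*5 for l,ww in((-73,-hw),(73,-hw),(73,hw),(-73,hw))])
        cv2.polylines(im,[q],True,(0,255,0) if z else (0,0,255),1)
    cv2.imwrite(f"pics/st_{cn}.png",im[y0*5:(y0+h)*5,x0*5:(x0+w)*5])
```

```text
tray [ 502.91235561 -485.19727947    1.55496731] [[-0.2 -0.3]
 [-0.  -0.4]
 [ 0.3  0.6]]
[454.75875025 363.340573    47.        ]
top [(0.58, [129.8, 215.7, 26.6, 55.2])]
side [(0.81, [221.2, 306.6, 54.0, 23.9])]
[4.57304311e+02 3.69051506e+02 3.66009376e-01] 0.26316114075183983 [np.float64(0.37127657555049354), np.float64(0.34978742337354163)]
```

View pics/st_top.png

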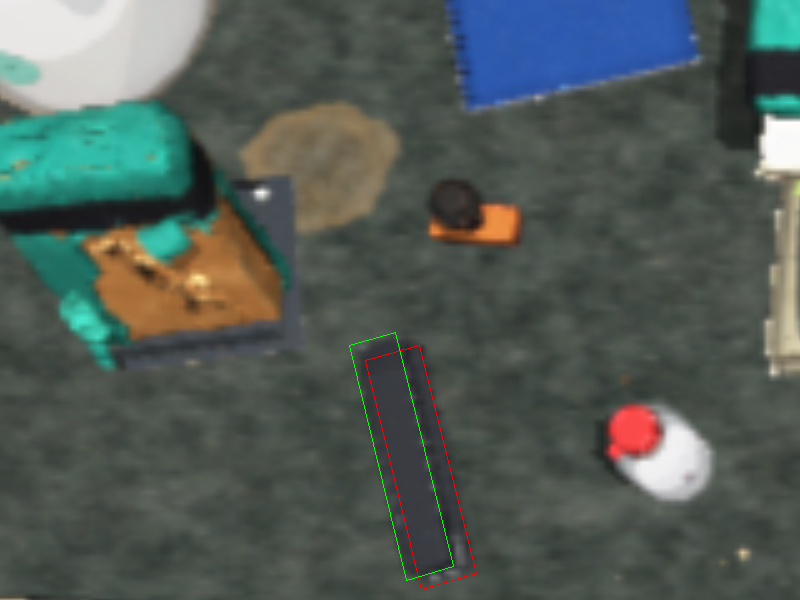

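View pics/st_side.png

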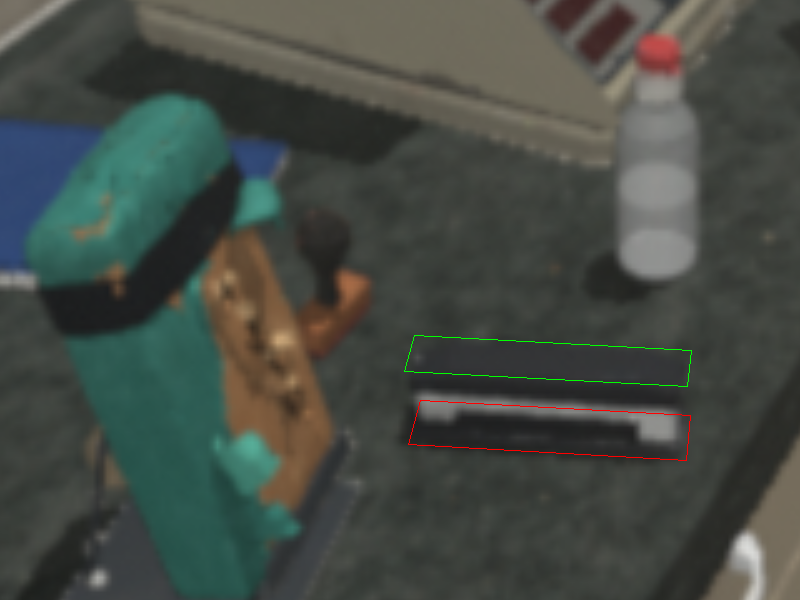

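```bash
cat >> plan.py <<'E'
def to2(phi_t,*wps):
    """as to(), assuming the tool is first turned in place to phi_t"""
    s,R,phi=show(); Rt=Ro.from_rotvec([0,0,phi_t-phi]).as_matrix()@R; p=s["eef_pos"]
    print("turn total about y",round(phi-phi_t,3))
    for w in wps:
        w=np.array(w,float); d=Rt.T@(w-p); print("->",w,"shift",np.round(d,1),"rows",np.ceil(np.linalg.norm(d)/49)); p=w
E
python3 - <<'E'
from plan import *
to2(-1.226,(400,100,200),(457,365,200),(457,365,26))
E
```

```text
t 13.80 tcp [ 384.5 -207.4  173.6] phi -1.574 w 85.3 F [-0.3  0.9  0.6] q [-0.52  0.15  1.95 -0.    1.04  1.05] ydir [-0.  0. -1.]
turn total about y -0.348
-> [400. 100. 200.] shift [-284.1  -26.4  118.5] rows 7.0
-> [457. 365. 200.] shift [-230.1   -0.   143.2] rows 6.0
-> [457. 365.  26.] shift [  0. 174.   0.] rows 4.0
```

>>> step_arm([
  [-1,0,-9,0,-0.116],
  [-1,0,-9,0,-0.116],
  [-1,0,-9,0,-0.116],
  [-1,-43,0,20,0],
  [-1,-43,0,20,0],
  [-1,-43,0,20,0],
  [-1,-43,0,20,0],
  [-1,-43,0,20,0],
])

```text
t: 14.6
eef_pos: [405.9, 30.7, 200.9]
orientation: [-1.352, 0.951, -0.952]
ft_force: [1.0, 0.2, -0.6]
gripper_width: 85.3
```

>>> step_arm([
  [-1,-43,0,20,0],
  [-1,-43,0,22,0],
  [-1,-42,0,24,0],
  [-1,-42,0,24,0],
  [-1,-42,0,24,0],
  [-1,-42,0,24,0],
  [-1,-42,0,22,0],
  [-1,0,0,0,0],
])

```text
t: 15.4
eef_pos: [457.1, 366.9, 199.9]
orientation: [-1.352, 0.948, -0.947]
ft_force: [0.6, -1.0, -0.6]
gripper_width: 85.4
```

Run:
```python
from plan import *
T=cam("top");S=cam("side")
to2(-1.226,(457,365,200),(457,365,60))
crop(T,60,150,160,120,"t9.png",5)
crop(S,140,240,160,120,"s9.png",5)
for cn,c in(("top",T),("side",S)):
        r=arm.tip_of(cn,"stapler")
        print(cn,"   tip",[(round(x["conf"],2),np.round(x["xy"],1),np.round(onz(c,x["xy"],0)[:2])) for x in r][:3])
```

```text
t 15.50 tcp [456.1 362.1 199.9] phi -1.224 w 85.6 F [ 0.7  0.  -0.2] q [ 0.65  0.35  1.6  -0.    1.19  1.88] ydir [-0.001 -0.001 -1.   ]
turn total about y 0.002
-> [457. 365. 200.] shift [-2.4 -0.1  1.8] rows 1.0
-> [457. 365.  60.] shift [-1.0e-01  1.4e+02  2.0e-01] rows 3.0
top    tip [(0.82, array([142.6, 241.4]), array([462., 375.]))]
side    tip [(0.85, array([245.5, 325.4]), array([469., 373.]))]
```

View pics/s9.png

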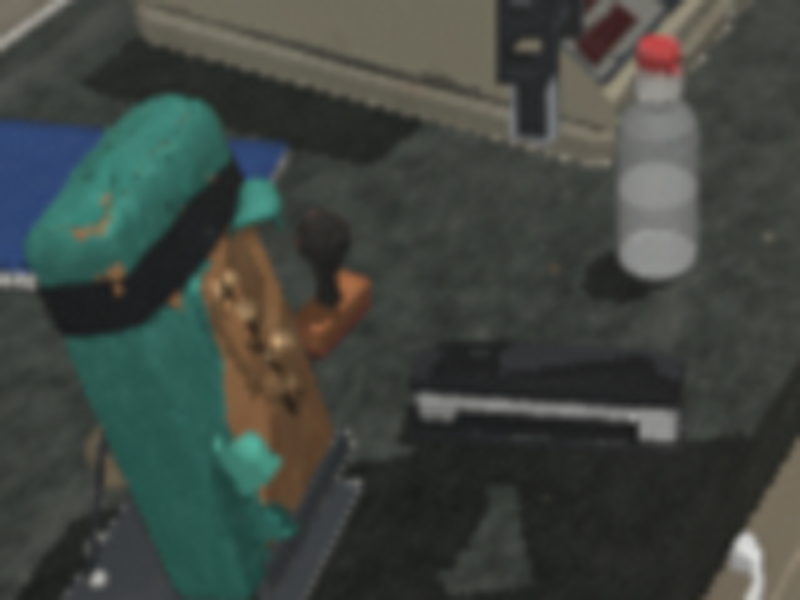

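>>> step_arm([
  [-1,-4,35,2,0],
  [-1,0,35,0,0],
  [-1,0,35,0,0],
  [-1,0,35,0,0],
  [-1,0,10,0,0],
  [-1,0,0,0,0],
  [-1,0,0,0,0],
  [-1,0,0,0,0],
])

```text
t: 16.4
eef_pos: [458.3, 366.6, 52.8]
orientation: [-1.349, 0.95, -0.952]
ft_force: [-1.0, -0.1, 0.3]
gripper_width: 85.3
```

Run:
```python
from plan import *
T=cam("top");S=cam("side")
to2(-1.226,(458,367,50),(458,367,26))
crop(T,60,150,160,120,"t10.png",5)
crop(S,180,240,160,120,"s10.png",5)
```

```text
t 16.50 tcp [457.9 366.6  52.4] phi -1.226 w 85.3 F [-0.1 -0.   0.4] q [ 0.66  0.5   1.77 -0.    0.86  1.88] ydir [ 0.003  0.002 -1.   ]
turn total about y -0.0
-> [458. 367.  50.] shift [-0.3  2.4  0.2] rows 1.0
-> [458. 367.  26.] shift [ 0.  24.  -0.1] rows 1.0
```

View pics/s10.png

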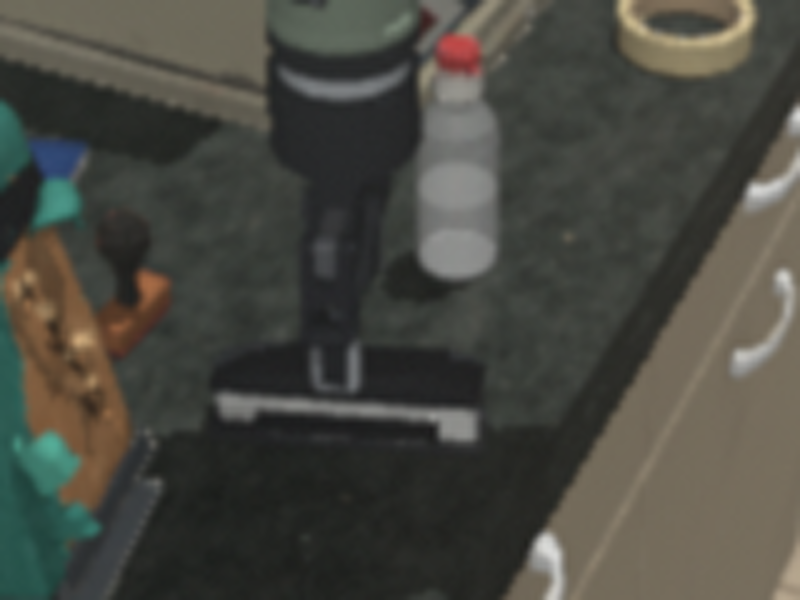

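View pics/t10.png

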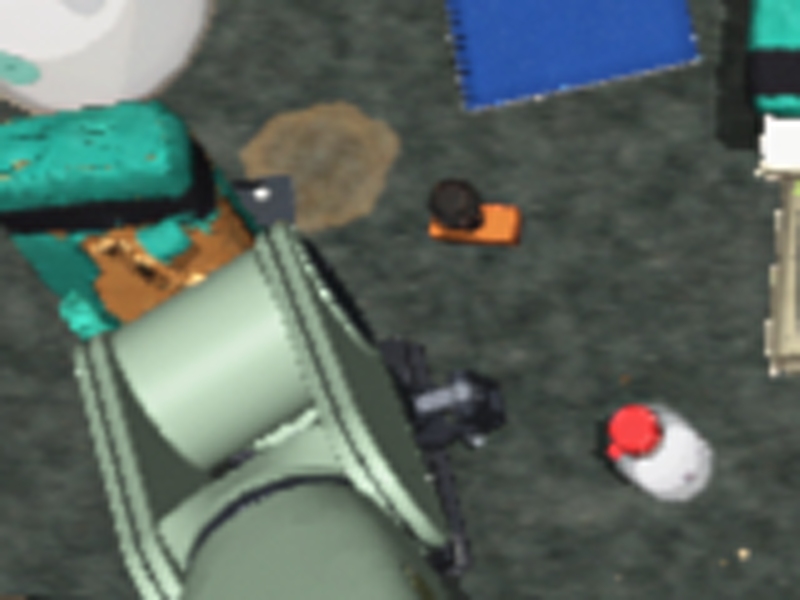

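>>> step_arm([
  [-1,0,13,0,0],
  [-1,0,13,0,0],
  [-1,0,0,0,0],
  [1,0,0,0,0],
  [1,0,0,0,0],
  [1,0,0,0,0],
  [1,0,0,0,0],
  [1,0,0,0,0],
], grip_force=60)

```text
t: 17.3
eef_pos: [457.5, 366.4, 25.3]
orientation: [-1.351, 0.951, -0.952]
ft_force: [0.3, -0.1, 3.2]
gripper_width: 27.5
```

>>> step_arm([
  [1,0,0,0,0],
  [1,0,0,0,0],
  [1,0,-5,0,0],
  [1,0,-10,0,0],
  [1,0,-10,0,0],
  [1,0,-10,0,0],
  [1,0,0,0,0],
  [1,0,0,0,0],
])

```text
t: 18.1
eef_pos: [457.1, 366.1, 60.1]
orientation: [-1.352, 0.951, -0.952]
ft_force: [-1.1, -0.3, -2.4]
gripper_width: 27.8
```

Run:
```python
from plan import *
T=cam("top");S=cam("side")
show()
crop(S,180,240,160,120,"s11.png",5)
```

```text
t 18.20 tcp [456.7 365.8  59.4] phi -1.226 w 27.7 F [-0.1 -0.4 -3. ] q [ 0.66  0.49  1.77 -0.    0.88  1.88] ydir [-0.001 -0.001 -1.   ]
```

View pics/s11.png

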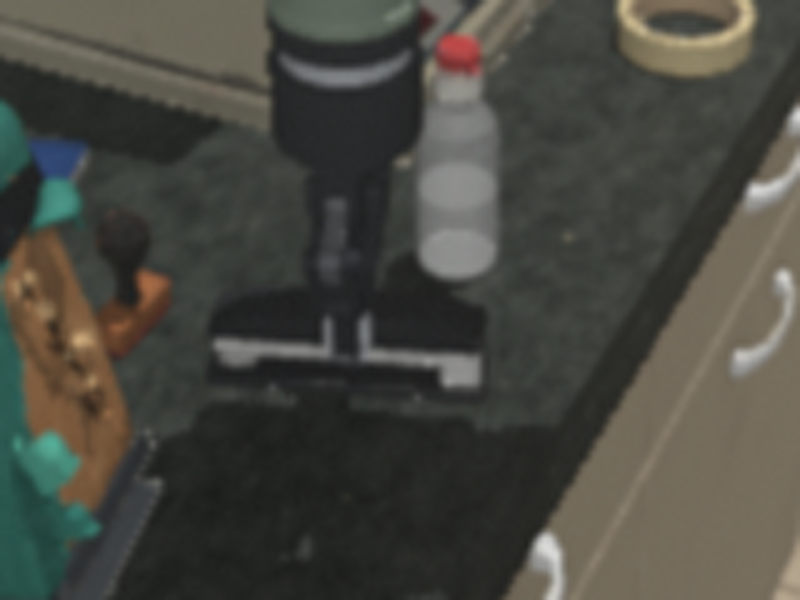

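>>> step_arm([
  [1,0,-45,0,0],
  [1,0,-45,0,-0.14],
  [1,0,-40,0,-0.14],
  [1,0,0,0,-0.14],
  [1,0,0,0,-0.14],
  [1,0,0,0,-0.14],
  [1,0,0,0,-0.14],
  [1,0,0,0,-0.14],
], grip_force=90)

```text
t: 19.0
eef_pos: [456.7, 365.8, 188.9]
orientation: [-1.564, 0.189, -0.188]
ft_force: [0.5, -0.5, -3.0]
gripper_width: 26.5
```

Run:
```python
from plan import *
to2(-0.014,(400,100,190),(400,-150,190),(540,-376,160),(540,-376,60))
```

```text
t 19.00 tcp [456.7 365.8 188.9] phi -0.240 w 26.5 F [ 0.5 -0.5 -3. ] q [ 0.66  0.37  1.61 -0.    1.17  0.9 ] ydir [-0.001 -0.001 -1.   ]
turn total about y -0.226
-> [400. 100. 190.] shift [ -53.    -0.7 -266.5] rows 6.0
-> [ 400. -150.  190.] shift [   3.5    0.3 -250. ] rows 6.0
-> [ 540. -376.  160.] shift [ 143.2   30.2 -224. ] rows 6.0
-> [ 540. -376.   60.] shift [  0.1 100.    0.1] rows 3.0
```

>>> step_arm([
  [1,0,0,0,-0.113],
  [1,0,0,0,-0.113],
  [1,-9,0,-44,0],
  [1,-9,0,-44,0],
  [1,-9,0,-44,0],
  [1,-9,0,-44,0],
  [1,-9,0,-45,0],
  [1,-8,0,-45,0],
])

```text
t: 19.8
eef_pos: [397.6, 99.5, 189.3]
orientation: [-1.571, 0.016, -0.014]
ft_force: [1.4, -1.8, -2.6]
gripper_width: 27.0
```

>>> step_arm([
  [1,0,0,-49,0],
  [1,0,0,-49,0],
  [1,0,0,-49,0],
  [1,0,0,-49,0],
  [1,0,0,-49,0],
  [1,25,0,-40,0],
  [1,25,0,-40,0],
  [1,25,0,-40,0],
])

```text
t: 20.6
eef_pos: [466.5, -267.1, 189.3]
orientation: [-1.57, 0.017, -0.016]
ft_force: [0.7, 0.8, -2.1]
gripper_width: 27.6
```

Run:
```python
from plan import *
to2(-0.014,(540,-376,130),(540,-376,60))
```

```text
t 20.60 tcp [ 466.5 -267.1  189.3] phi -0.021 w 27.6 F [ 0.7  0.8 -2.1] q [-0.54  0.29  1.72  0.    1.13 -0.52] ydir [-0.001  0.001 -1.   ]
turn total about y -0.007
-> [ 540. -376.  130.] shift [  75.    59.2 -107.9] rows 3.0
-> [ 540. -376.   60.] shift [ 0. 70. -0.] rows 2.0
```

>>> step_arm([
  [1,25,0,-35,0],
  [1,25,0,-35,0],
  [1,20,0,-30,0],
  [1,0,0,0,0],
  [1,0,40,0,0],
  [1,0,40,0,0],
  [1,0,20,0,0],
  [1,0,0,0,0],
])

```text
t: 21.4
eef_pos: [531.6, -364.3, 85.4]
orientation: [-1.565, 0.022, -0.009]
ft_force: [-0.3, -0.4, -2.2]
gripper_width: 26.8
```

Run:
```python
from plan import *
to2(-0.014,(540,-376,85),(540,-376,38))
T=cam("top");S=cam("side")
crop(T,320,190,130,130,"t12.png",5)
crop(S,270,120,130,120,"s12.png",6)
```

```text
t 21.40 tcp [ 531.6 -364.3   85.4] phi -0.020 w 26.8 F [-0.3 -0.4 -2.2] q [-0.62  0.55  1.58  0.    1.02 -0.6 ] ydir [-0.008  0.006 -1.   ]
turn total about y -0.006
-> [ 540. -376.   85.] shift [  8.6   0.3 -11.6] rows 1.0
-> [ 540. -376.   38.] shift [ 0.4 47.  -0.3] rows 1.0
```

View pics/t12.png

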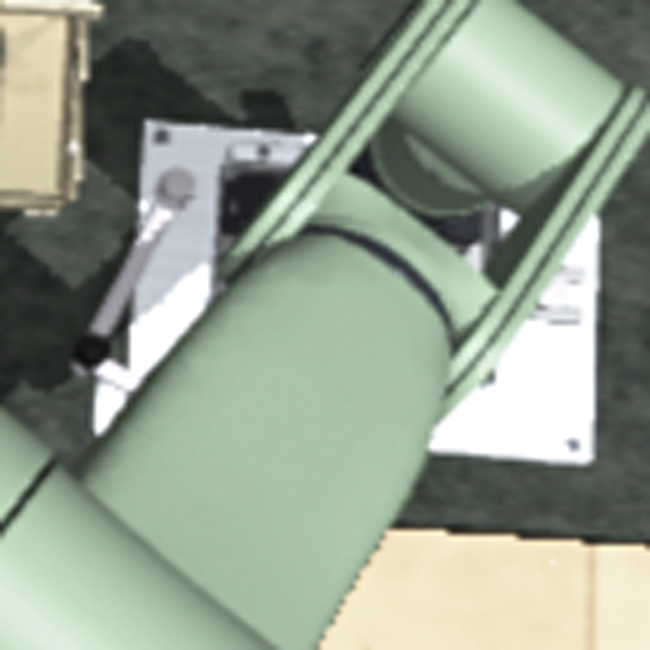

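View pics/s12.png

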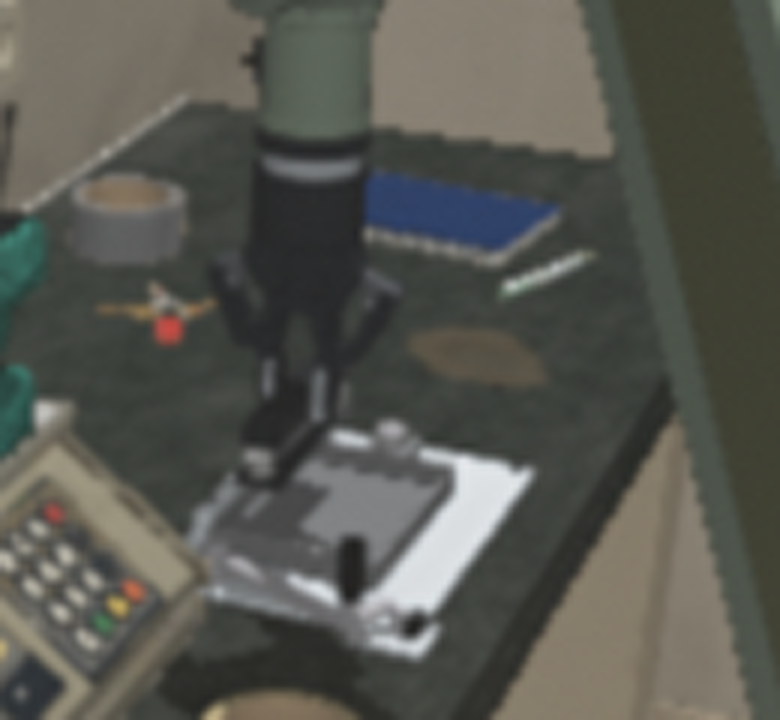

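>>> step_arm([
  [1,8.5,0,-11,0],
  [1,0,0,0,0],
  [1,0,0,0,0],
  [1,0,15,0,0],
  [1,0,10,0,0],
  [1,0,0,0,0],
  [1,0,0,0,0],
  [1,0,0,0,0],
])

```text
t: 22.3
eef_pos: [543.0, -378.0, 65.4]
orientation: [-1.571, 0.015, -0.016]
ft_force: [-0.4, 0.1, -2.1]
gripper_width: 26.6
```

Run:
```python
from plan import *
to2(-0.014,(540,-375.5,60),(540,-375.5,38))
T=cam("top");S=cam("side")
crop(S,290,160,100,90,"s13.png",8)
```

```text
t 22.30 tcp [ 543.  -378.    65.4] phi -0.020 w 26.6 F [-0.4  0.1 -2.1] q [-0.63  0.58  1.57 -0.    0.99 -0.61] ydir [ 0.001 -0.001 -1.   ]
turn total about y -0.006
-> [ 540.  -375.5   60. ] shift [-3.   5.4  2.4] rows 1.0
-> [ 540.  -375.5   38. ] shift [-0. 22.  0.] rows 1.0
```

View pics/s13.png

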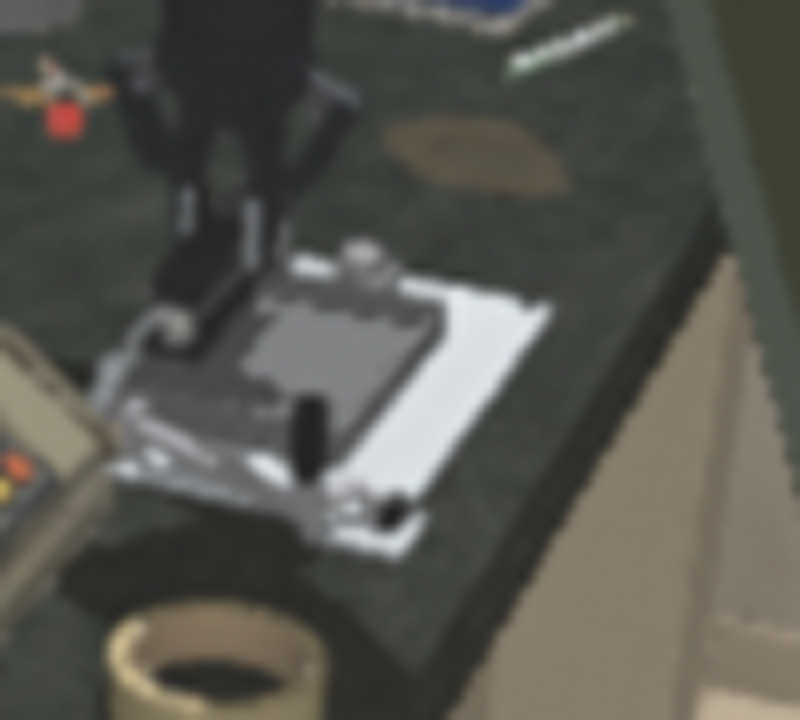

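>>> step_arm([
  [1,-6,5,2.5,0],
  [1,0,0,0,0],
  [1,0,7,0,0],
  [1,0,7,0,0],
  [1,0,5,0,0],
  [1,0,0,0,0],
  [1,0,0,0,0],
  [1,0,0,0,0],
])

```text
t: 23.2
eef_pos: [537.0, -375.3, 40.9]
orientation: [-1.571, 0.015, -0.016]
ft_force: [-0.8, 0.1, -2.9]
gripper_width: 26.9
```

Run:
```python
from plan import *
to2(-0.014,(537,-375.5,40),(537,-375.5,36))
T=cam("top");S=cam("side")
crop(S,290,160,100,90,"s14.png",8)
```

```text
t 23.20 tcp [ 537.  -375.3   40.9] phi -0.020 w 26.9 F [-0.8  0.1 -2.9] q [-0.63  0.6   1.61 -0.    0.93 -0.61] ydir [ 0. -0. -1.]
turn total about y -0.006
-> [ 537.  -375.5   40. ] shift [ 0.   0.9 -0.2] rows 1.0
-> [ 537.  -375.5   36. ] shift [-0.  4.  0.] rows 1.0
```

View pics/s14.png

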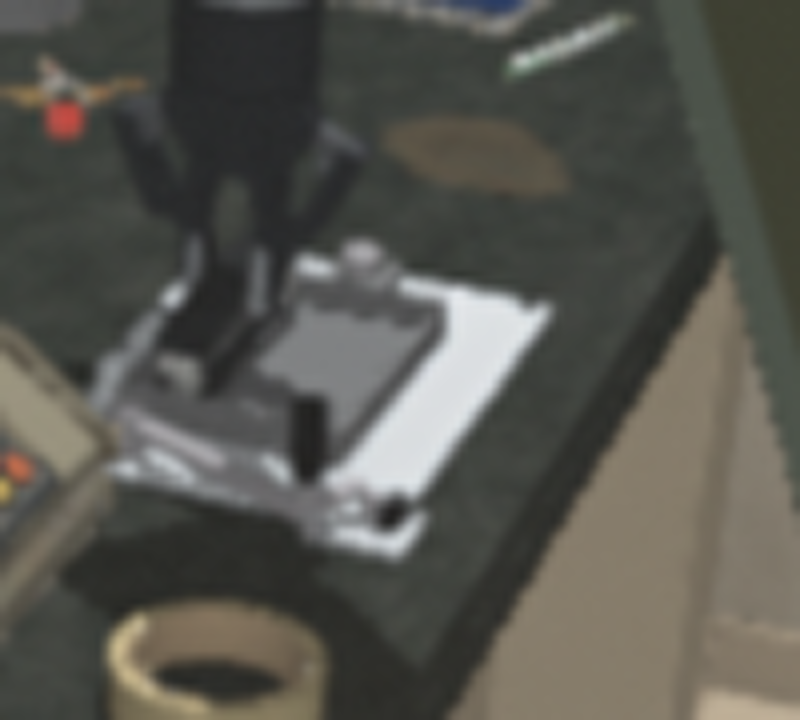

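>>> step_arm([
  [1,0,2,0,0],
  [1,0,2,0,0],
  [1,0,1,0,0],
  [1,0,0,0,0],
  [1,0,0,0,0],
  [1,0,0,0,0],
  [1,0,0,0,0],
  [1,0,0,0,0],
])

```text
t: 24.1
eef_pos: [536.8, -375.2, 35.7]
orientation: [-1.571, 0.016, -0.016]
ft_force: [-0.0, -0.2, -2.8]
gripper_width: 26.7
```

>>> step_arm([
  [1,0,1,0,0],
  [1,0,0,0,0],
  [0,0,0,0,0],
  [0,0,0,0,0],
  [0,0,0,0,0],
  [0,0,-5,0,0],
  [0,0,-40,0,0],
  [0,0,-40,0,0],
])

```text
t: 24.9
eef_pos: [536.2, -374.8, 119.8]
orientation: [-1.569, 0.018, -0.014]
ft_force: [0.9, -0.3, 0.5]
gripper_width: 42.8
```

>>> step_arm([
  [0,0,-40,0,0],
  [0,-30,-30,20,0],
  [-1,-40,0,30,0],
  [-1,-40,0,30,0],
  [-1,-30,0,40,0],
  [-1,-10,0,48,0],
  [-1,0,0,49,0],
  [-1,0,0,49,0],
])

```text
t: 25.7
eef_pos: [391.5, -104.8, 190.4]
orientation: [-1.571, 0.016, -0.019]
ft_force: [1.0, 1.3, 0.7]
gripper_width: 85.7
```

Run:
```python
from plan import *
T=cam("top");S=cam("side")
show()
crop(T,320,190,130,130,"t15.png",5)
crop(S,290,160,100,90,"s15.png",8)
crop(T,100,150,140,120,"t15i.png",5)
for n in ["stapler","stamp","gel_bottle","tray_mid","tape_roll","mug"]:
    for cn,c in(("top",T),("side",S)):
        r=arm.tip_of(cn,n)
        print(n,cn,"   tip",[(round(x["conf"],2),np.round(x["xy"],1),np.round(onz(c,x["xy"],10 if n=="tray_mid" else 0)[:2])) for x in r][:3])
```

```text
t 25.80 tcp [ 391.3 -101.6  190.2] phi -0.014 w 85.5 F [ 0.  -0.2  0.7] q [-0.28  0.08  1.98  0.    1.07 -0.27] ydir [ 0.001  0.002 -1.   ]
stapler top    tip []
stapler side    tip [(0.51, array([318.6, 205.8]), array([ 539., -392.])), (0.19, array([272. , 289.3]), array([473., 203.]))]
stamp top    tip [(0.59, array([155.4, 193.5]), array([614., 354.]))]
stamp side    tip [(0.72, array([202.9, 303.5]), array([622., 346.]))]
gel_bottle top    tip [(0.85, array([191.4, 243.8]), array([466., 226.]))]
gel_bottle side    tip [(0.65, array([270.8, 289.8]), array([475., 207.]))]
tray_mid top    tip [(0.61, array([390.9, 245.1]), array([ 506., -378.]))]
tray_mid side    tip [(0.84, array([325.4, 208.3]), array([ 500., -363.]))]
tape_roll top    tip [(0.37, array([285.8, 261.9]), array([433., -65.]))]
tape_roll side    tip [(0.84, array([316.9, 249.1]), array([429., -67.]))]
mug top    tip []
mug side    tip [(0.36, array([335.3, 194.8]), array([ 510., -529.]))]
```

View pics/t15.png

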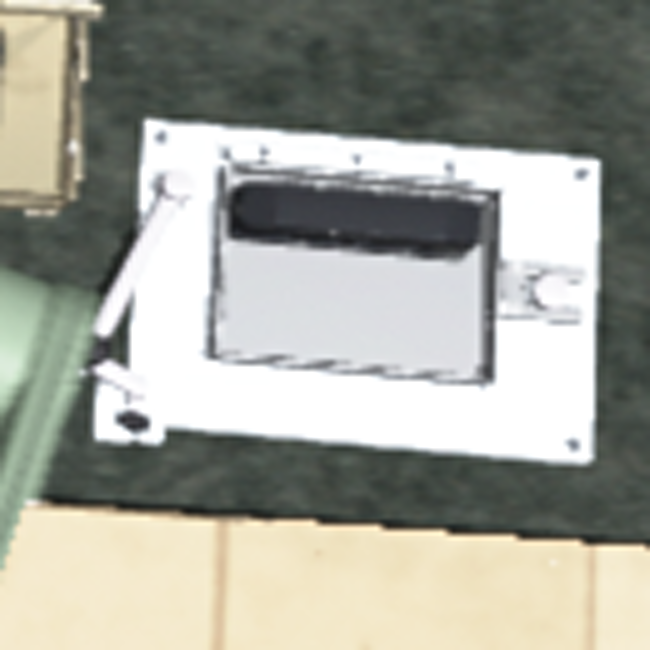

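View pics/s15.png

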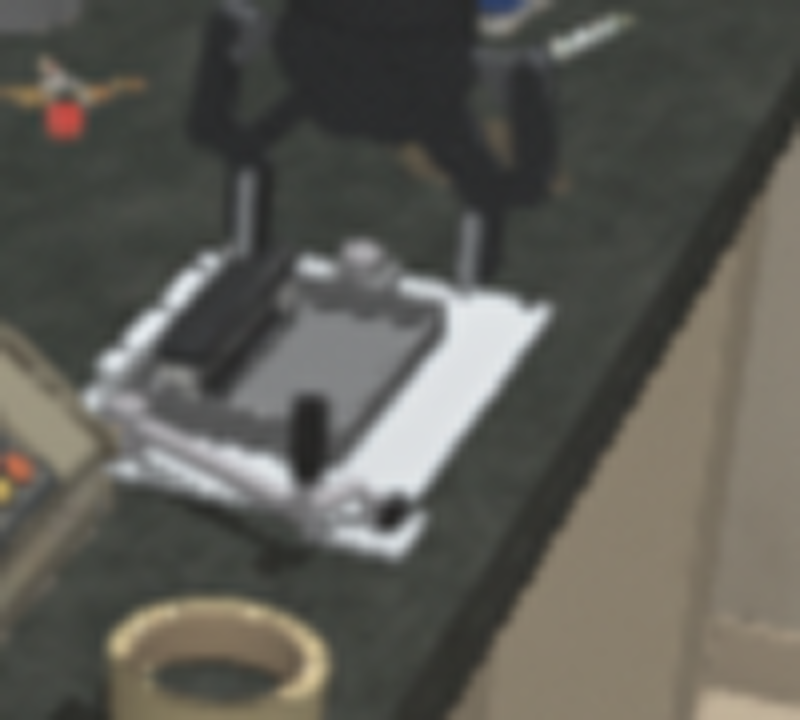

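View pics/t15i.png

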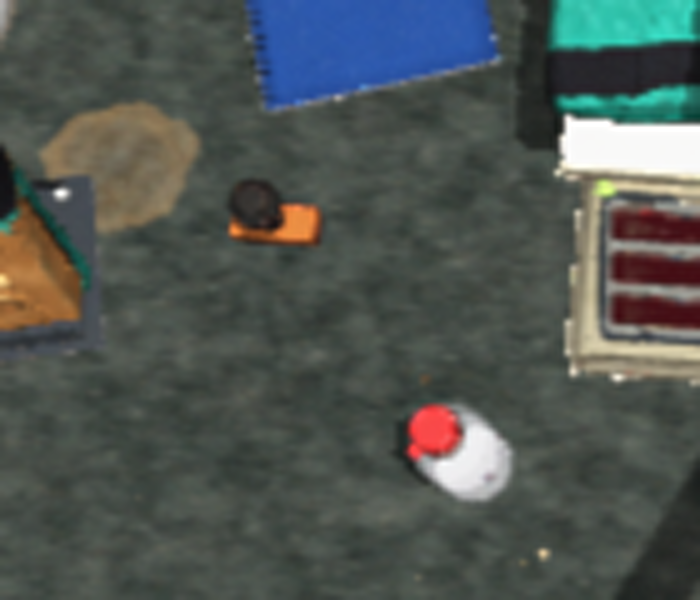

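```bash
cat >> plan.py <<'E'
def rows(phi_t,wps,n):
    """rows for a path through wps with n rows each, turning evenly over the first leg (turn applied after the shift in a row)"""
    s,R,phi=show(); p=s["eef_pos"]; dphi=phi_t-phi; cur=R; first=True
    for w,k in zip(wps,n):
        w=np.array(w,float); d=(w-p)/k
        for i in range(k):
            a=-dphi/k if first else 0
            print([float(round(v)) for v in cur.T@d]+[round(a,3)], end=" ")
            if first: cur=Ro.from_rotvec([0,0,dphi/k]).as_matrix()@cur
        print("->",w); p=w; first=False
E
python3 - <<'E'
from plan import *
rows(-1.571,[(420,230,200),(606,349,190)],[11,5])
E
```

```text
t 26.40 tcp [ 392.1 -106.7  189.6] phi -0.021 w 85.4 F [0.2 0.7 0.4] q [-0.29  0.09  1.98 -0.    1.07 -0.27] ydir [-0.  0. -1.]
[2.0, -1.0, 31.0, np.float64(0.141)] [-2.0, -1.0, 31.0, np.float64(0.141)] [-7.0, -1.0, 30.0, np.float64(0.141)] [-11.0, -1.0, 29.0, np.float64(0.141)] [-15.0, -1.0, 27.0, np.float64(0.141)] [-18.0, -1.0, 25.0, np.float64(0.141)] [-22.0, -1.0, 22.0, np.float64(0.141)] [-25.0, -1.0, 18.0, np.float64(0.141)] [-27.0, -1.0, 15.0, np.float64(0.141)] [-29.0, -1.0, 11.0, np.float64(0.141)] [-30.0, -1.0, 7.0, np.float64(0.141)] -> [420. 230. 200.]
[-24.0, 2.0, 37.0, 0] [-24.0, 2.0, 37.0, 0] [-24.0, 2.0, 37.0, 0] [-24.0, 2.0, 37.0, 0] [-24.0, 2.0, 37.0, 0] -> [606. 349. 190.]
```

>>> step_arm([
  [-1,2,-1,31,0.141],
  [-1,-2,-1,31,0.141],
  [-1,-7,-1,30,0.141],
  [-1,-11,-1,29,0.141],
  [-1,-15,-1,27,0.141],
  [-1,-18,-1,25,0.141],
  [-1,-22,-1,22,0.141],
  [-1,-25,-1,18,0.141],
])

```text
t: 27.2
eef_pos: [412.4, 141.7, 197.7]
orientation: [-1.378, 0.897, -0.897]
ft_force: [1.0, -0.7, 0.2]
gripper_width: 85.3
```

>>> step_arm([
  [-1,-27,-1,15,0.141],
  [-1,-29,-1,11,0.141],
  [-1,-30,-1,7,0.141],
  [-1,-24,2,37,0],
  [-1,-24,2,37,0],
  [-1,-24,2,37,0],
  [-1,-24,2,37,0],
  [-1,-24,2,37,0],
])

```text
t: 28.0
eef_pos: [606.6, 353.6, 190.1]
orientation: [-1.21, 1.21, -1.21]
ft_force: [0.8, 0.6, 0.4]
gripper_width: 85.3
```

Run:
```python
from plan import *
T=cam("top");S=cam("side")
to2(-1.571,(606.5,349,190),(606.5,349,90),(606.5,349,44))
crop(T,60,150,160,120,"t16.png",5)
crop(S,140,240,160,120,"s16.png",5)
```

```text
t 28.10 tcp [608.8 355.  187.6] phi -1.571 w 85.5 F [-0.7 -0.8  0.2] q [0.51 0.55 1.3  0.   1.29 2.08] ydir [ 0.  0. -1.]
turn total about y 0.0
-> [606.5 349.  190. ] shift [ 6.  -2.4 -2.3] rows 1.0
-> [606.5 349.   90. ] shift [  0. 100.  -0.] rows 3.0
-> [606.5 349.   44. ] shift [ 0. 46. -0.] rows 1.0
```

View pics/s16.png

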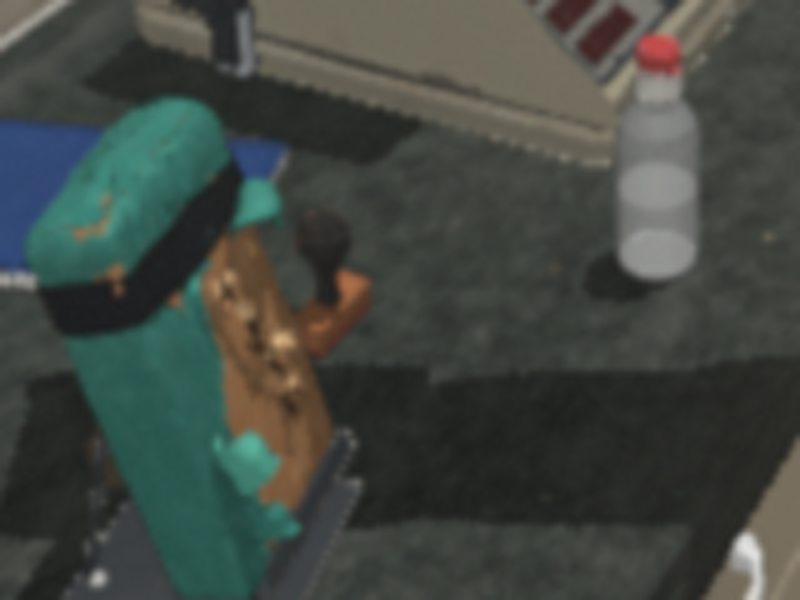

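>>> step_arm([
  [-1,6,0,-2,0],
  [-1,0,40,0,0],
  [-1,0,40,0,0],
  [-1,0,14,0,0],
  [-1,0,0,0,0],
  [-1,0,0,0,0],
  [-1,0,0,0,0],
  [-1,0,0,0,0],
])

```text
t: 28.9
eef_pos: [604.1, 347.3, 99.0]
orientation: [-1.205, 1.208, -1.21]
ft_force: [0.3, -0.2, 0.7]
gripper_width: 85.3
```

Run:
```python
from plan import *
T=cam("top");S=cam("side")
to2(-1.571,(606.5,349,90),(606.5,349,44))
crop(T,60,150,160,120,"t17.png",5)
crop(S,140,220,160,120,"s17.png",5)
```

```text
t 29.00 tcp [603.6 347.1  98.1] phi -1.571 w 85.5 F [-0.3 -1.1  0. ] q [ 0.51  0.6   1.44 -0.    1.1   2.08] ydir [ 0.002  0.001 -1.   ]
turn total about y 0.0
-> [606.5 349.   90. ] shift [-1.9  8.1  2.8] rows 1.0
-> [606.5 349.   44. ] shift [ 0.  46.  -0.1] rows 1.0
```

View pics/s17.png

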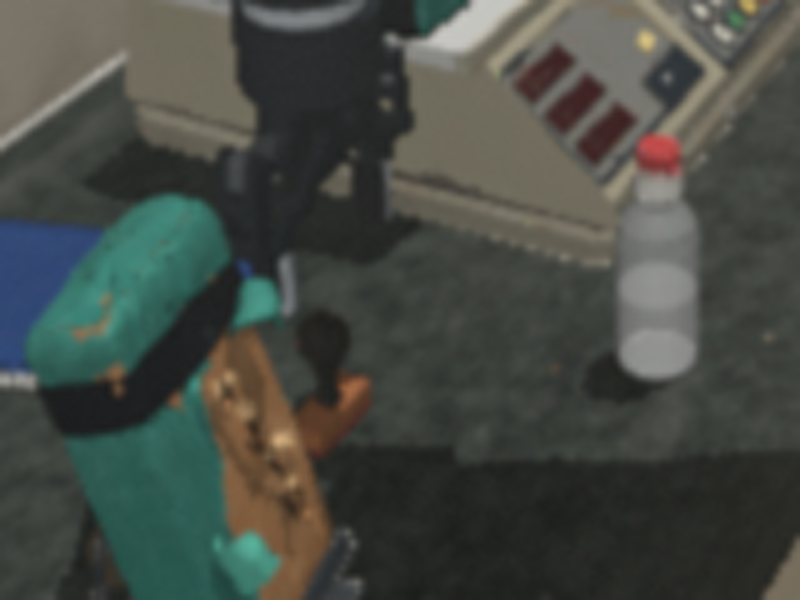

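View pics/t17.png

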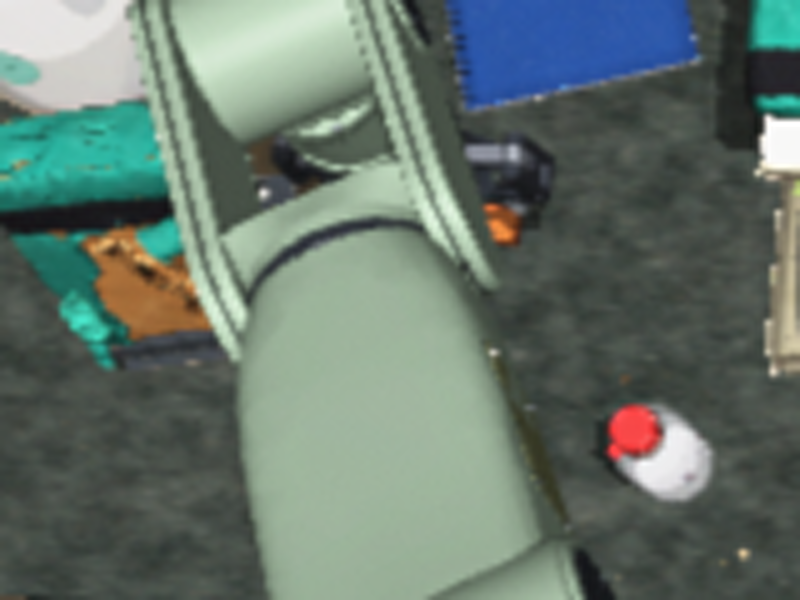

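Run:
```python
from h import *
T=cam("top");S=cam("side")
kk=lambda a:np.array([60,150])+np.array(a)/5
st=lambda a:np.array([140,240])+np.array(a)/5
for a in((295,345),(290,290),(190,165),(265,192)):
    print(a,[np.round(onz(T,kk(a),z)[:2]) for z in(0,6,100,200)])
print(tri(T,kk((195,180)),S,st((238,170))), tri(T,kk((285,280)),S,st((330,430))))
```

```text
(295, 345) [array([526., 456.]), array([525., 454.]), array([510., 424.]), array([494., 391.])]
(290, 290) [array([560., 464.]), array([559., 462.]), array([542., 431.]), array([523., 398.])]
(190, 165) [array([634., 537.]), array([633., 535.]), array([611., 500.]), array([588., 463.])]
(265, 192) [array([620., 488.]), array([619., 486.]), array([598., 454.]), array([577., 420.])]
(array([577.54507669, 459.38578393, 190.35163511]), np.float64(10.591238871632337)) (array([549.86323844, 451.6283546 ,  34.99156305]), np.float64(20.103332541702503))
```

>>> step_arm([
  [-1,-2,8,3,0],
  [-1,0,0,0,0],
  [-1,0,15,0,0],
  [-1,0,15,0,0],
  [-1,0,16,0,0],
  [-1,0,0,0,0],
  [-1,0,0,0,0],
  [-1,0,0,0,0],
])

```text
t: 29.9
eef_pos: [606.5, 349.0, 43.1]
orientation: [-1.208, 1.209, -1.209]
ft_force: [-0.7, -0.4, -0.3]
gripper_width: 85.2
```

>>> step_arm([
  [1,0,0,0,0],
  [1,0,0,0,0],
  [1,0,0,0,0],
  [1,0,0,0,0],
  [1,0,0,0,0],
  [1,0,0,0,0],
  [1,0,0,0,0],
  [1,0,0,0,0],
], grip_force=40)

```text
t: 30.7
eef_pos: [606.4, 349.1, 43.1]
orientation: [-1.208, 1.209, -1.209]
ft_force: [-0.8, 0.1, 2.7]
gripper_width: 28.4
```

Run:
```python
from plan import *
S=cam("side")
show()
crop(S,140,220,160,120,"s18.png",5)
```

```text
t 30.75 tcp [606.4 349.1  43.1] phi -1.571 w 27.7 F [-1.   1.6  3.4] q [0.51 0.66 1.48 0.   1.   2.08] ydir [ 0.001  0.    -1.   ]
```

View pics/s18.png

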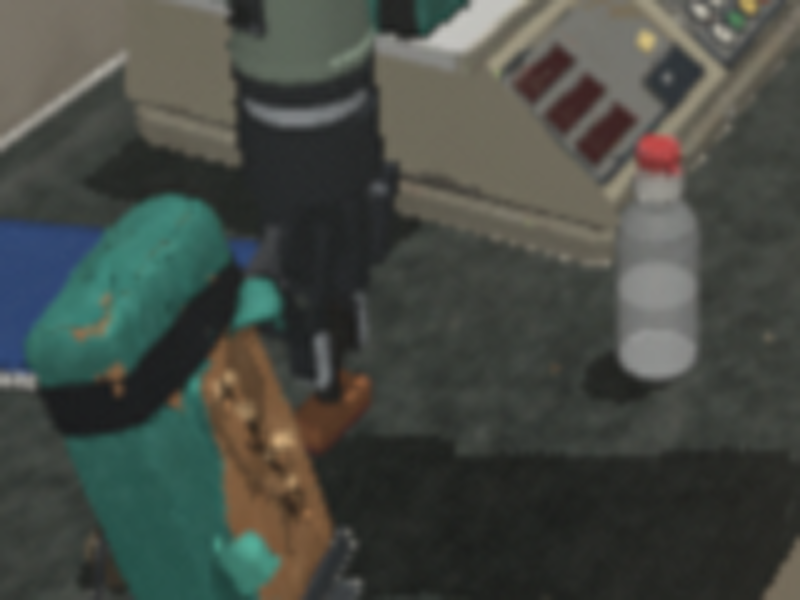

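>>> step_arm([
  [1,0,-10,0,0],
  [1,0,-30,0,0],
  [1,0,-44,0,0],
  [1,0,-44,0,0],
  [1,0,-44,0,0],
  [1,30,0,-39,0],
  [1,30,0,-39,0],
  [1,30,0,-39,0],
], grip_force=60)

```text
t: 31.55
eef_pos: [487.4, 257.5, 214.7]
orientation: [-1.21, 1.209, -1.21]
ft_force: [-0.2, 0.3, -0.6]
gripper_width: 27.7
```

>>> step_arm([
  [1,30,0,-39,0],
  [1,30,0,-39,0],
  [1,49,0,0,0],
  [1,49,0,0,0],
  [1,49,0,0,0],
  [1,49,0,0,0],
  [1,49,0,0,0],
  [1,49,0,0,0],
])

```text
t: 32.35
eef_pos: [410.1, -97.1, 215.0]
orientation: [-1.209, 1.209, -1.209]
ft_force: [1.1, 0.7, -1.1]
gripper_width: 27.8
```

Run:
```python
from plan import *
to2(-1.571,(405,-140,200),(480,-420,150),(480,-420,56))
```

```text
t 32.35 tcp [410.1 -97.1 215. ] phi -1.571 w 27.8 F [ 1.1  0.7 -1.1] q [-0.26  0.09  1.91 -0.    1.14  1.31] ydir [-0. -0. -1.]
turn total about y -0.0
-> [ 405. -140.  200.] shift [42.9 15.  -5.1] rows 1.0
-> [ 480. -420.  150.] shift [280.   50.1  75.1] rows 7.0
-> [ 480. -420.   56.] shift [-0. 94.  0.] rows 2.0
```

>>> step_arm([
  [1,46,0,10,0],
  [1,46,0,10,0],
  [1,46,5,10,0],
  [1,46,5,10,0],
  [1,46,10,10,0],
  [1,46,10,10,0],
  [1,47,10,10,0],
  [1,0,10,0,0],
])

```text
t: 33.15
eef_pos: [481.2, -423.7, 163.2]
orientation: [-1.209, 1.211, -1.215]
ft_force: [-1.0, 0.8, -0.5]
gripper_width: 27.5
```

>>> step_arm([
  [1,0,40,0,0],
  [1,0,30,0,0],
  [1,0,0,0,0],
  [1,0,0,0,0],
  [1,0,0,0,0],
  [1,0,0,0,0],
  [1,0,0,0,0],
  [1,0,0,0,0],
])

```text
t: 33.95
eef_pos: [481.3, -418.4, 95.7]
orientation: [-1.209, 1.208, -1.211]
ft_force: [-0.4, -0.2, -1.4]
gripper_width: 27.8
```

Run:
```python
from plan import *
S=cam("side")
to2(-1.571,(480,-420,90),(480,-420,55))
crop(S,270,120,130,120,"s19.png",6)
```

```text
t 34.00 tcp [ 481.2 -418.3   95.4] phi -1.571 w 27.2 F [ 0.1  0.2 -0.8] q [-0.73  0.52  1.6  -0.    1.02  0.84] ydir [ 0.001 -0.001 -1.   ]
turn total about y 0.0
-> [ 480. -420.   90.] shift [ 1.7  5.4 -1.2] rows 1.0
-> [ 480. -420.   55.] shift [-0. 35. -0.] rows 1.0
```

View pics/s19.png

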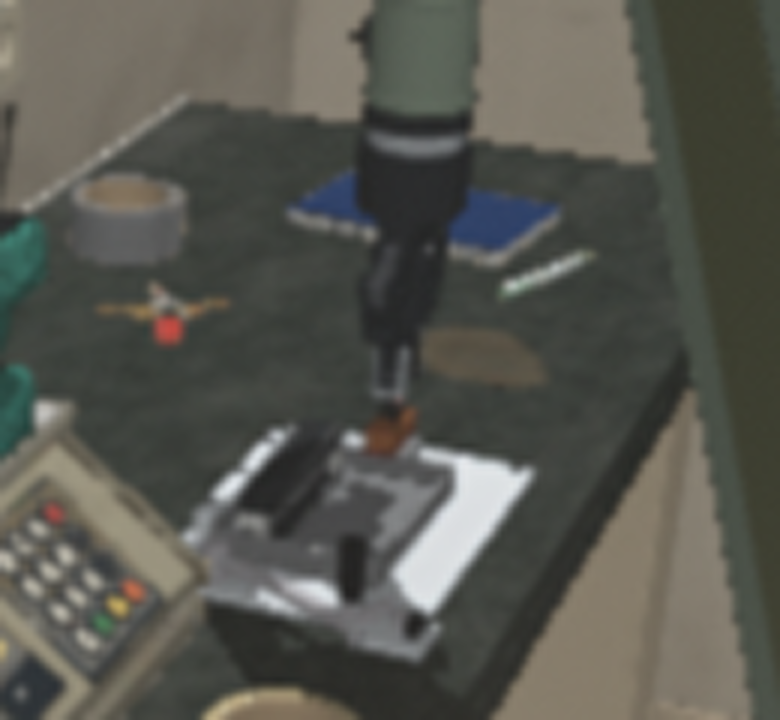

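>>> step_arm([
  [1,1,15,-1,0],
  [1,0,15,0,0],
  [1,0,5,0,0],
  [1,0,3,0,0],
  [1,0,2,0,0],
  [1,0,0,0,0],
  [1,0,0,0,0],
  [1,0,0,0,0],
])

```text
t: 34.8
eef_pos: [480.2, -419.3, 55.3]
orientation: [-1.209, 1.208, -1.21]
ft_force: [0.0, -0.0, 0.2]
gripper_width: 27.4
```

Run:
```python
from plan import *
S=cam("side")
show()
crop(S,290,160,100,90,"s20.png",8)
```

```text
t 34.85 tcp [ 480.2 -419.3   55.2] phi -1.571 w 27.4 F [-0.  -0.8 -0.7] q [-0.74  0.56  1.64 -0.    0.94  0.84] ydir [ 0.001 -0.001 -1.   ]
```

View pics/s20.png

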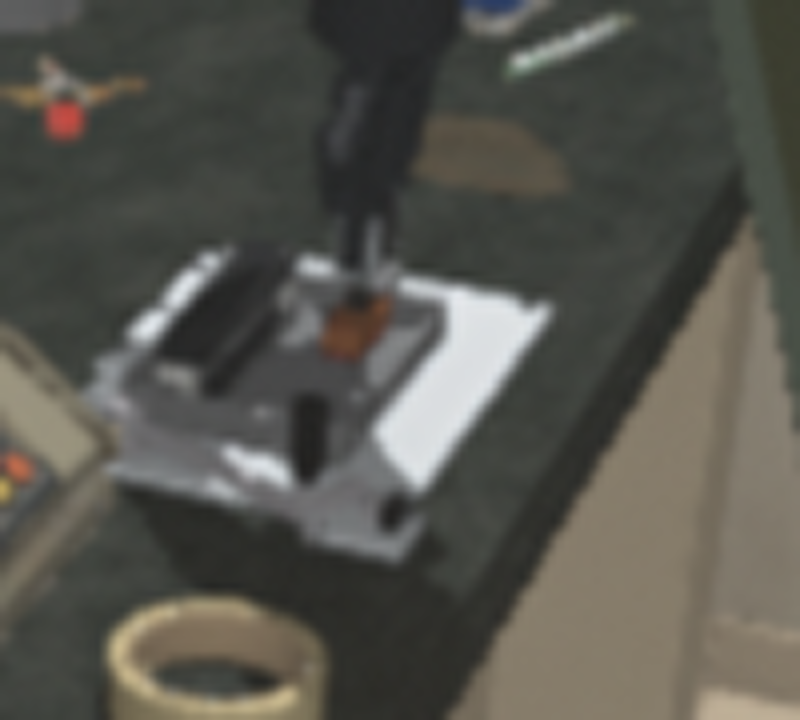

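>>> step_arm([
  [1,0,1,0,0],
  [1,0,1,0,0],
  [1,0,0,0,0],
  [1,0,0,0,0],
  [0,0,0,0,0],
  [0,0,0,0,0],
  [0,0,0,0,0],
  [0,0,0,0,0],
])

```text
t: 35.65
eef_pos: [479.9, -419.1, 52.5]
orientation: [-1.209, 1.21, -1.209]
ft_force: [0.1, -0.8, -0.3]
gripper_width: 42.7
```

>>> step_arm([
  [0,0,-10,0,0],
  [0,0,-30,0,0],
  [0,0,-45,0,0],
  [0,0,-45,0,0],
  [-1,-40,0,-10,0],
  [-1,-48,0,-12,0],
  [-1,-48,0,-12,0],
  [-1,-48,0,-12,0],
])

```text
t: 36.45
eef_pos: [433.4, -233.6, 183.6]
orientation: [-1.208, 1.209, -1.211]
ft_force: [0.7, 1.5, -0.1]
gripper_width: 85.6
```

>>> step_arm([
  [-1,-48,0,-10,0],
  [-1,-49,0,-8,0],
  [-1,-49,0,-6,0],
  [-1,0,0,0,0],
  [-1,0,0,0,0],
  [-1,0,0,0,0],
  [-1,0,0,0,0],
  [-1,0,0,0,0],
])

```text
t: 37.25
eef_pos: [410.3, -90.2, 182.7]
orientation: [-1.208, 1.211, -1.211]
ft_force: [-0.5, -0.3, 1.0]
gripper_width: 85.4
```

Run:
```python
from plan import *
S=cam("side");T=cam("top")
show()
crop(S,290,160,100,90,"s21.png",8)
crop(T,320,190,130,130,"t21.png",5)
crop(T,100,150,140,120,"t21i.png",5)
for cn,c in(("top",T),("side",S)):
        r=arm.tip_of(cn,"gel_bottle")
        print(cn,"   tip",[(round(x["conf"],2),np.round(x["xy"],1),np.round(onz(c,x["xy"],0)[:2])) for x in r][:3])
```

```text
t 37.35 tcp [410.1 -89.9 182.6] phi -1.573 w 85.3 F [ 0.6  0.3 -0.5] q [-0.24  0.12  1.97 -0.    1.06  1.33] ydir [-0. -0. -1.]
top    tip []
side    tip [(0.63, array([269. , 289.8]), array([480., 209.]))]
```

View pics/s21.png

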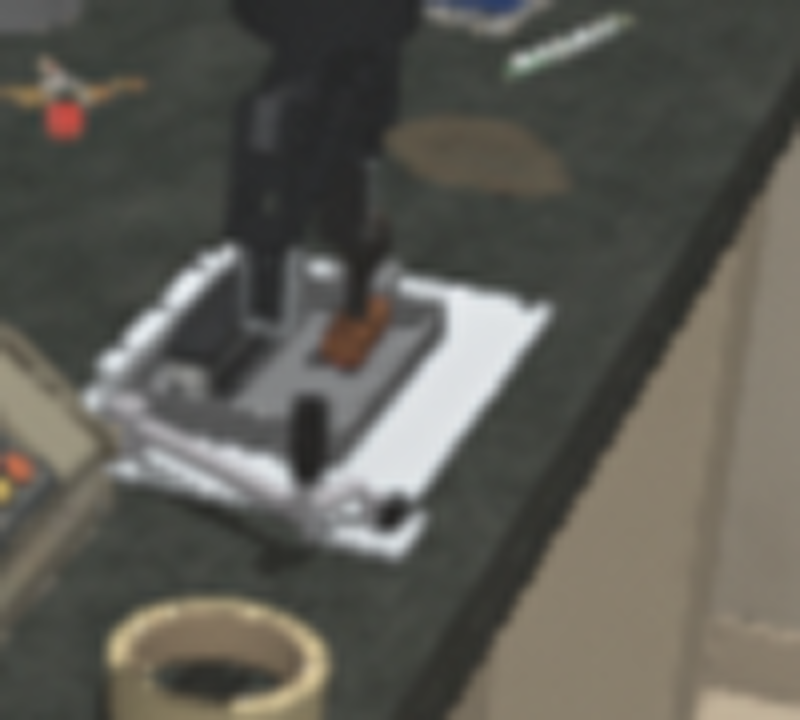

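View pics/t21.png

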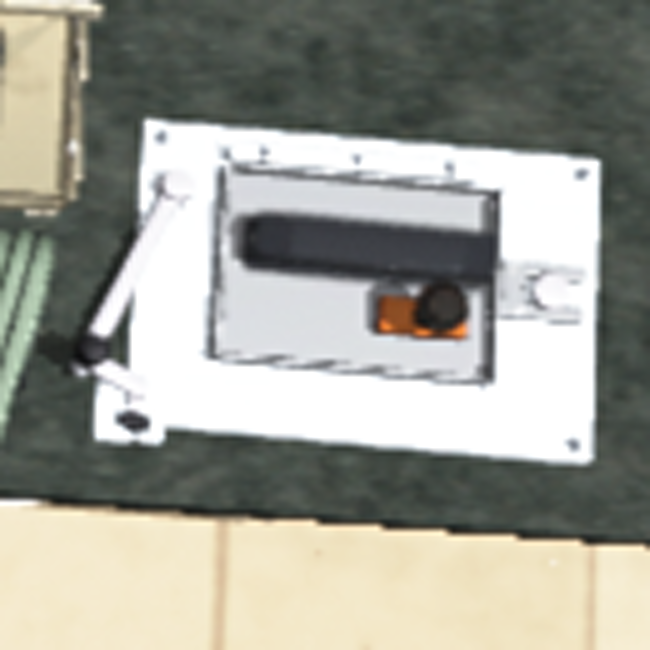

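Run:
```python
from fit import *
T=cam("top");S=cam("side")
o=np.array([320,190]);k=lambda a:o+np.array(a)/5
im=cv2.cvtColor(T["img"],cv2.COLOR_RGB2BGR)[225:275,355:425]
cv2.imwrite("pics/t22.png",cv2.resize(im,None,fx=11,fy=11,interpolation=cv2.INTER_CUBIC))
im=cv2.cvtColor(S["img"],cv2.COLOR_RGB2BGR)[180:225,295:350]
cv2.imwrite("pics/s22.png",cv2.resize(im,None,fx=13,fy=13,interpolation=cv2.INTER_CUBIC))
for n in("stapler","stamp","tray_mid"):
  for cn,c in(("top",T),("side",S)):
    print(n,cn,[(round(x["conf"],2),np.round(x["xy"],1),np.round(onz(c,x["xy"],10)[:2])) for x in arm.tip_of(cn,n)][:3],[(round(x["conf"],2),x["box"]) for x in arm.silhouettes(cn,n)][:2])
for z in (47,57,61): print(z,[np.round(onz(T,k(a),z)[:2]) for a in((240,240),(497,255))])
```

```text
stapler top [(0.77, array([394.4, 244.3]), array([ 510., -389.]))] [(0.69, [369.5, 236.2, 53.6, 16.0])]
stapler side [(0.55, array([324.3, 204.8]), array([ 515., -392.]))] [(0.61, [315.1, 189.2, 16.5, 23.7])]
stamp top [(0.51, array([399.8, 254.8]), array([ 479., -406.]))] [(0.54, [395.6, 244.3, 22.1, 14.7]), (0.43, [331.8, 210.7, 109.3, 73.0])]
stamp side [(0.62, array([330.6, 201.6]), array([ 501., -433.]))] [(0.45, [329.3, 186.3, 11.6, 18.4]), (0.3, [301.5, 195.4, 53.9, 30.3])]
tray_mid top [(0.79, array([389.9, 243.4]), array([ 511., -375.]))] [(0.75, [358.8, 222.2, 78.6, 43.8])]
tray_mid side [(0.66, array([321.7, 206.8]), array([ 518., -369.]))] [(0.76, [307.6, 197.9, 35.7, 21.1])]
47 [array([ 517., -303.]), array([ 519., -455.])]
57 [array([ 515., -301.]), array([ 518., -452.])]
61 [array([ 515., -300.]), array([ 517., -451.])]
```

View pics/t22.png

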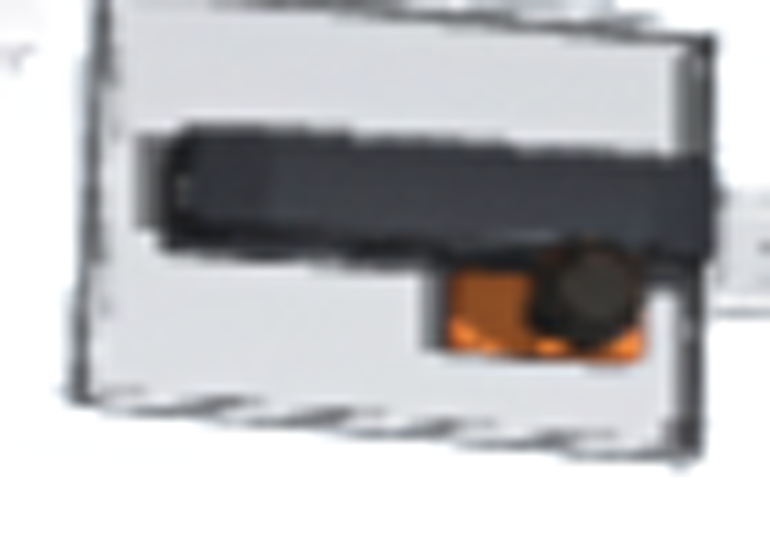

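View pics/s22.png

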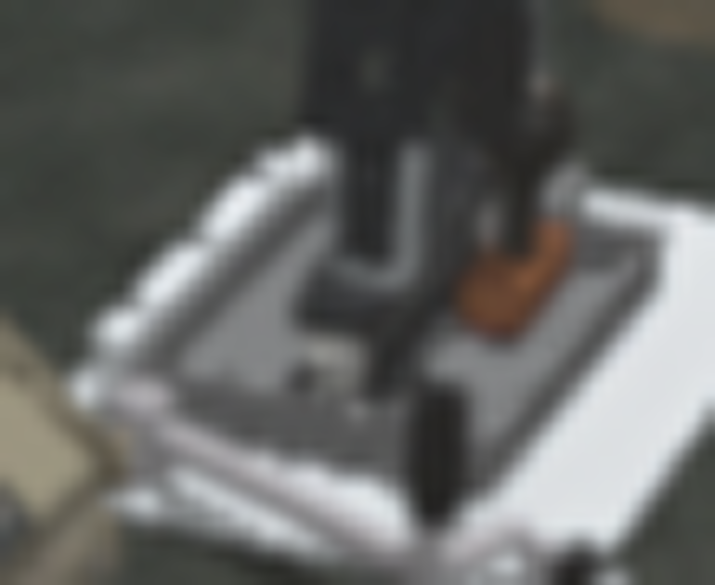

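Run:
```python
from plan import *
rows(-0.014,[(516,-370,150)],[11])
```

```text
t 38.15 tcp [410.1 -89.1 182.7] phi -1.571 w 85.5 F [ 0.3  0.6 -0.2] q [-0.24  0.12  1.97 -0.    1.06  1.33] ydir [ 0. -0. -1.]
[26.0, 3.0, 10.0, np.float64(-0.142)] [27.0, 3.0, 6.0, np.float64(-0.142)] [27.0, 3.0, 2.0, np.float64(-0.142)] [27.0, 3.0, -2.0, np.float64(-0.142)] [27.0, 3.0, -6.0, np.float64(-0.142)] [26.0, 3.0, -9.0, np.float64(-0.142)] [24.0, 3.0, -13.0, np.float64(-0.142)] [22.0, 3.0, -16.0, np.float64(-0.142)] [20.0, 3.0, -19.0, np.float64(-0.142)] [17.0, 3.0, -22.0, np.float64(-0.142)] [13.0, 3.0, -24.0, np.float64(-0.142)] -> [ 516. -370.  150.]
```

>>> step_arm([
  [-1,26,3,10,-0.142],
  [-1,27,3,6,-0.142],
  [-1,27,3,2,-0.142],
  [-1,27,3,-2,-0.142],
  [-1,27,3,-6,-0.142],
  [-1,26,3,-9,-0.142],
  [-1,24,3,-13,-0.142],
  [-1,22,3,-16,-0.142],
])

```text
t: 38.95
eef_pos: [487.7, -295.5, 158.5]
orientation: [-1.544, 0.337, -0.337]
ft_force: [-0.8, 0.6, 1.3]
gripper_width: 85.1
```

>>> step_arm([
  [-0.2,20,3,-19,-0.142],
  [-0.2,17,3,-22,-0.142],
  [-0.2,13,3,-24,-0.142],
  [-0.2,0,20,0,0],
  [-0.2,0,0,0,0],
  [-0.2,0,0,0,0],
  [-0.2,0,0,0,0],
  [-0.2,0,0,0,0],
])

```text
t: 39.75
eef_pos: [517.1, -371.5, 130.8]
orientation: [-1.572, 0.006, -0.008]
ft_force: [0.1, -0.2, -0.3]
gripper_width: 51.1
```

Run:
```python
from plan import *
S=cam("side")
to2(-0.014,(516,-368,100),(516,-368,37))
crop(S,270,120,130,120,"s23.png",6)
```

```text
t 39.80 tcp [ 517.  -371.5  130.8] phi -0.009 w 51.3 F [ 0.  -0.3  0.7] q [-0.64  0.49  1.56 -0.    1.09 -0.63] ydir [ 0.001 -0.001 -1.   ]
turn total about y 0.005
-> [ 516. -368.  100.] shift [-1.1 30.8  3.5] rows 1.0
-> [ 516. -368.   37.] shift [-0.1 63.   0.1] rows 2.0
```

View pics/s23.png

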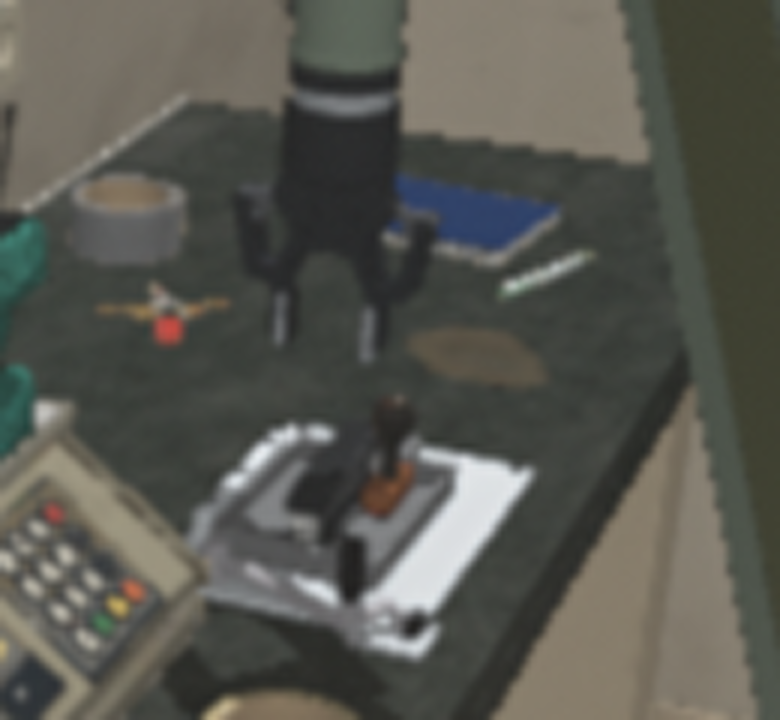

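>>> step_arm([
  [-0.2,-1,30,3.5,0],
  [-0.2,0,30,0,0],
  [-0.2,0,25,0,0],
  [-0.2,0,8,0,0],
  [-0.2,0,0,0,0],
  [1,0,0,0,0],
  [1,0,0,0,0],
  [1,0,0,0,0],
], grip_force=50)

```text
t: 40.6
eef_pos: [516.6, -368.7, 38.7]
orientation: [-1.573, 0.005, -0.009]
ft_force: [-1.5, 1.1, 4.8]
gripper_width: 27.6
```

>>> step_arm([
  [1,0,0,0,0],
  [1,0,0,0,0],
  [1,0,-3,0,0],
  [1,0,-3,0,0],
  [1,0,-3,0,0],
  [1,0,0,0,0],
  [1,0,0,0,0],
  [1,0,0,0,0],
])

```text
t: 41.4
eef_pos: [515.6, -368.1, 45.5]
orientation: [-1.571, 0.007, -0.007]
ft_force: [0.2, 0.3, -2.4]
gripper_width: 27.7
```

Run:
```python
from plan import *
S=cam("side")
to2(-0.014,(537,-368,46))
crop(S,290,160,100,90,"s24.png",8)
```

```text
t 41.45 tcp [ 515.6 -368.1   45.5] phi -0.009 w 27.6 F [-0.1 -0.5 -2.2] q [-0.64  0.57  1.66 -0.    0.91 -0.63] ydir [-0.  0. -1.]
turn total about y 0.005
-> [ 537. -368.   46.] shift [21.4 -0.5  0.4] rows 1.0
```

View pics/s24.png

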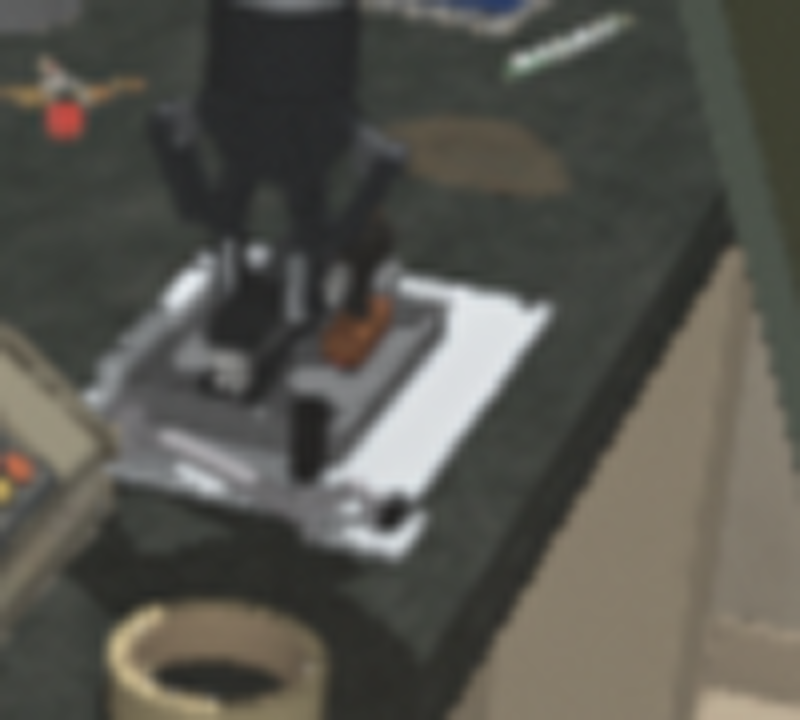

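>>> step_arm([
  [1,8,0,0.5,0],
  [1,8,0,0.5,0],
  [1,6,0,0,0],
  [1,0,0,0,0],
  [1,0,0,0,0],
  [1,0,3,0,0],
  [1,0,3,0,0],
  [1,0,0,0,0],
])

```text
t: 42.25
eef_pos: [537.2, -367.2, 39.1]
orientation: [-1.57, 0.008, -0.006]
ft_force: [0.2, 0.3, -2.0]
gripper_width: 27.8
```

>>> step_arm([
  [1,0,0.5,0,0],
  [1,0,0,0,0],
  [0,0,0,0,0],
  [0,0,0,0,0],
  [0,0,0,0,0],
  [0,0,-8,0,0],
  [0,0,-40,0,0],
  [0,0,-45,0,0],
])

```text
t: 43.05
eef_pos: [536.9, -366.8, 132.2]
orientation: [-1.569, 0.009, -0.005]
ft_force: [0.8, -0.8, 0.1]
gripper_width: 42.7
```

Run:
```python
from plan import *
rows(-1.571,[(420,-60,200)],[11])
```

```text
t 43.05 tcp [ 536.9 -366.8  132.2] phi -0.009 w 42.7 F [ 0.8 -0.8  0.1] q [-0.62  0.51  1.52 -0.    1.12 -0.61] ydir [-0.003  0.002 -1.   ]
[-11.0, -6.0, 28.0, np.float64(0.142)] [-15.0, -6.0, 26.0, np.float64(0.142)] [-18.0, -6.0, 24.0, np.float64(0.142)] [-21.0, -6.0, 21.0, np.float64(0.142)] [-24.0, -6.0, 18.0, np.float64(0.142)] [-26.0, -6.0, 14.0, np.float64(0.142)] [-28.0, -6.0, 10.0, np.float64(0.142)] [-29.0, -6.0, 6.0, np.float64(0.142)] [-30.0, -6.0, 2.0, np.float64(0.142)] [-30.0, -6.0, -2.0, np.float64(0.142)] [-29.0, -6.0, -7.0, np.float64(0.142)] -> [420. -60. 200.]
```

>>> step_arm([
  [0,-11,-6,28,0.142],
  [0,-15,-6,26,0.142],
  [0,-18,-6,24,0.142],
  [-1,-21,-6,21,0.142],
  [-1,-24,-6,18,0.142],
  [-1,-26,-6,14,0.142],
  [-1,-28,-6,10,0.142],
  [-1,-29,-6,6,0.142],
])

```text
t: 43.85
eef_pos: [453.3, -143.0, 181.3]
orientation: [-1.379, 0.894, -0.896]
ft_force: [1.4, 0.6, 0.1]
gripper_width: 85.4
```

>>> step_arm([
  [-1,-30,-6,2,0.142],
  [-1,-30,-6,-2,0.142],
  [-1,-29,-6,-7,0.142],
  [-1,0,0,0,0],
  [-1,0,0,0,0],
  [-1,0,0,0,0],
  [-1,0,0,0,0],
  [-1,0,0,0,0],
])

```text
t: 44.65
eef_pos: [422.0, -60.5, 198.0]
orientation: [-1.209, 1.21, -1.21]
ft_force: [-0.5, 0.8, -0.2]
gripper_width: 85.7
```

Run:
```python
from plan import *
S=cam("side");T=cam("top")
crop(S,290,160,100,90,"s25.png",8)
crop(T,320,190,130,130,"t25.png",5)
kk=lambda a:np.array([60,150])+np.array(a)/5
crop(T,100,150,140,120,"t25i.png",5)
to2(-1.571,(469,214,200),(469,214,50))
for cn,c in(("top",T),("side",S)):
    print(cn,[(round(x["conf"],2),x["box"]) for x in arm.silhouettes(cn,"gel_bottle")][:2])
```

```text
t 44.75 tcp [421.9 -60.3 198. ] phi -1.572 w 85.3 F [0.7 0.4 0.5] q [-0.17  0.11  1.93 -0.    1.1   1.4 ] ydir [-0. -0. -1.]
turn total about y -0.001
-> [469. 214. 200.] shift [-274.3   -2.1   47. ] rows 6.0
-> [469. 214.  50.] shift [-0.0e+00  1.5e+02  1.0e-01] rows 4.0
top [(0.69, [183.3, 233.1, 19.8, 15.9])]
side [(0.97, [262.6, 243.0, 17.1, 54.9])]
```

View pics/t25.png

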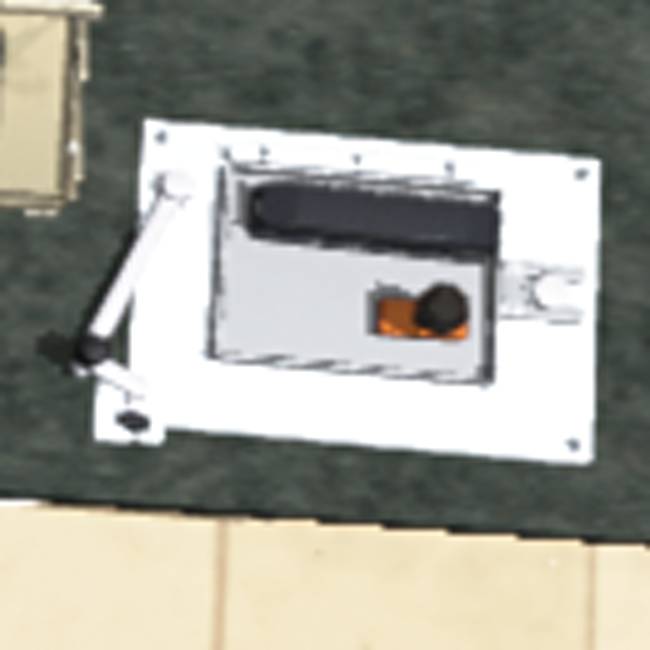

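View pics/s25.png

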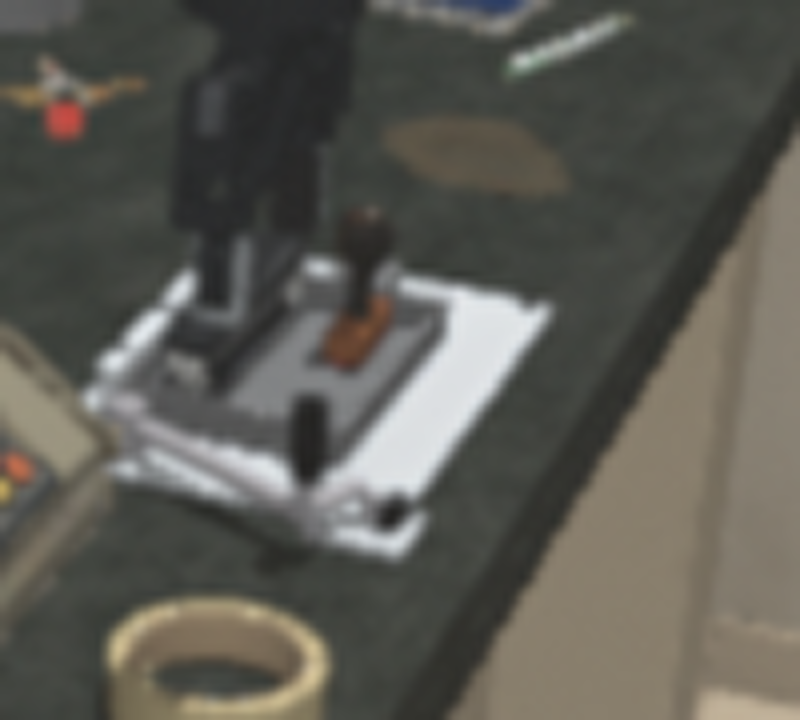

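View pics/t25i.png

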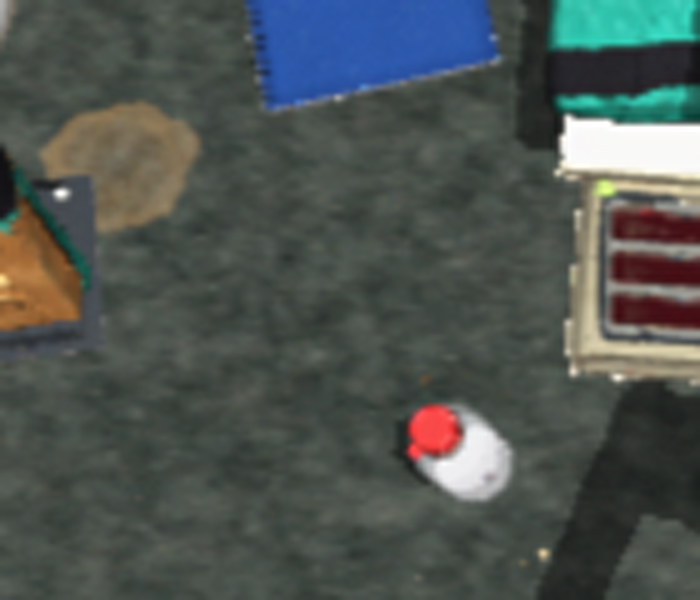

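>>> step_arm([
  [-1,-46,0,8,0],
  [-1,-46,0,8,0],
  [-1,-46,0,8,0],
  [-1,-46,0,8,0],
  [-1,-46,0,8,0],
  [-1,-44,0,7,0],
  [-1,0,0,0,0],
  [-1,0,0,0,0],
])

```text
t: 45.65
eef_pos: [468.6, 214.6, 197.7]
orientation: [-1.212, 1.208, -1.208]
ft_force: [-0.8, -0.7, 0.2]
gripper_width: 85.6
```

Run:
```python
from plan import *
S=cam("side");T=cam("top")
crop(S,230,170,100,140,"s26.png",5)
crop(T,120,180,140,120,"t26.png",5)
to2(-1.571,(469,214,200),(469,214,80))
```

```text
t 45.75 tcp [468.5 213.2 197.9] phi -1.572 w 85.7 F [-0.6 -0.   0.6] q [ 0.4   0.25  1.75 -0.    1.14  1.98] ydir [-0.001 -0.001 -1.   ]
turn total about y -0.001
-> [469. 214. 200.] shift [-0.8 -2.1  0.5] rows 1.0
-> [469. 214.  80.] shift [-1.0e-01  1.2e+02  1.0e-01] rows 3.0
```

View pics/s26.png

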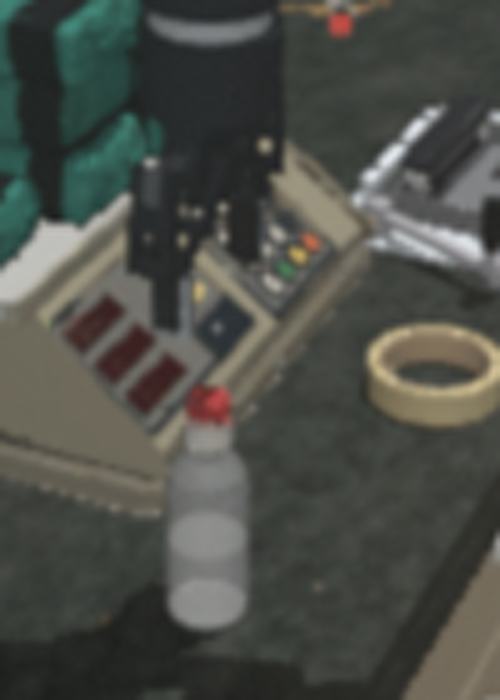

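View pics/t26.png

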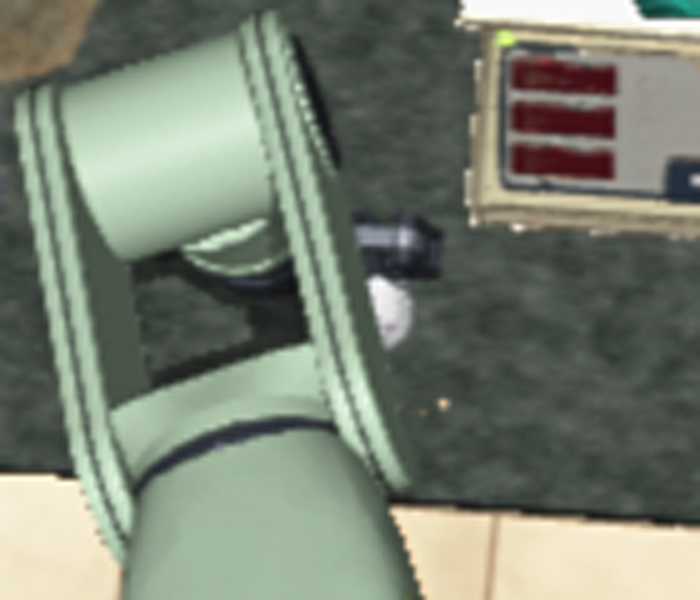

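>>> step_arm([
  [-1,-1,30,0.5,0],
  [-1,0,30,0,0],
  [-1,0,25,0,0],
  [-1,0,20,0,0],
  [-1,0,12,0,0],
  [-1,0,0,0,0],
  [-1,0,0,0,0],
  [-1,0,0,0,0],
])

```text
t: 46.55
eef_pos: [470.2, 215.2, 82.4]
orientation: [-1.206, 1.208, -1.21]
ft_force: [0.6, 0.3, 0.1]
gripper_width: 85.6
```

Run:
```python
from plan import *
S=cam("side")
crop(S,230,170,100,140,"s27.png",5)
to2(-1.571,(469,214,80))
```

```text
t 46.60 tcp [470.2 215.3  82.3] phi -1.571 w 85.4 F [-0.1  0.2  0.6] q [ 0.41  0.37  1.91 -0.    0.86  1.98] ydir [ 0.002  0.001 -1.   ]
turn total about y -0.0
-> [469. 214.  80.] shift [ 1.3  2.3 -1.2] rows 1.0
```

View pics/s27.png

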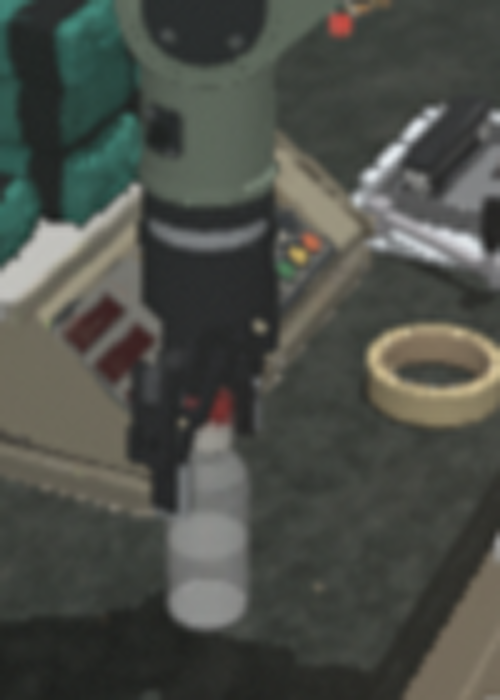

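>>> step_arm([
  [-1,1,1,-1,0],
  [-1,0,0,0,0],
  [1,0,0,0,0],
  [1,0,0,0,0],
  [1,0,0,0,0],
  [1,0,0,0,0],
  [1,0,0,0,0],
  [1,0,0,0,0],
], grip_force=40)

```text
t: 47.4
eef_pos: [468.5, 214.3, 80.4]
orientation: [-1.209, 1.209, -1.209]
ft_force: [-0.0, 1.2, 3.1]
gripper_width: 45.8
```

>>> step_arm([
  [1,0,0,0,0],
  [1,0,0,0,0],
  [1,0,-10,0,0],
  [1,0,-20,0,0],
  [1,0,-20,0,0],
  [1,0,0,0,0],
  [1,0,0,0,0],
  [1,0,0,0,0],
], grip_force=50)

```text
t: 48.2
eef_pos: [467.5, 213.7, 129.0]
orientation: [-1.212, 1.21, -1.209]
ft_force: [0.3, -0.1, -2.0]
gripper_width: 45.8
```

Run:
```python
from plan import *
S=cam("side")
crop(S,230,170,100,140,"s28.png",5)
to2(-1.571,(400,170,200),(400,-120,200),(478,-330,200),(478,-330,91))
```

```text
t 48.25 tcp [467.5 213.7 128.9] phi -1.571 w 45.7 F [-0.4  0.6 -1.3] q [ 0.41  0.32  1.85 -0.    0.98  1.98] ydir [-0.002 -0.001 -1.   ]
turn total about y 0.0
-> [400. 170. 200.] shift [ 43.8 -70.8 -67.7] rows 3.0
-> [ 400. -120.  200.] shift [2.9e+02 3.0e-01 1.0e-01] rows 6.0
-> [ 478. -330.  200.] shift [2.1e+02 1.0e-01 7.8e+01] rows 5.0
-> [ 478. -330.   91.] shift [-1.00e-01  1.09e+02  3.00e-01] rows 3.0
```

View pics/s28.png

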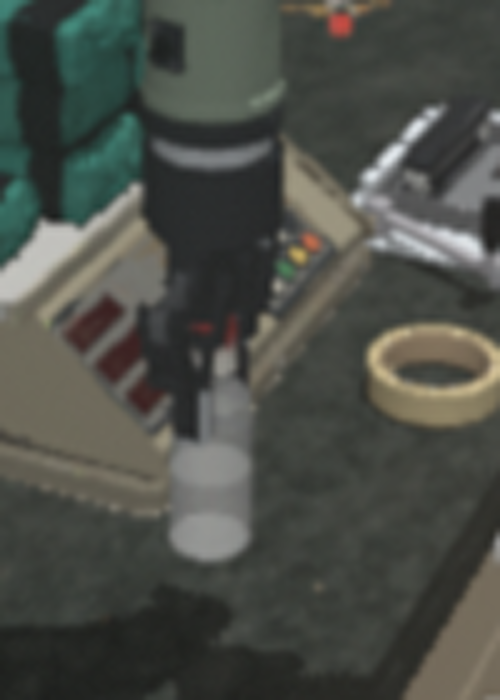

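>>> step_arm([
  [1,15,-25,-20,0],
  [1,15,-25,-25,0],
  [1,20,-15,-20,0],
  [1,40,0,0,0],
  [1,40,0,0,0],
  [1,40,0,0,0],
  [1,40,0,0,0],
  [1,40,0,0,0],
])

```text
t: 49.05
eef_pos: [402.5, -37.3, 194.5]
orientation: [-1.21, 1.21, -1.209]
ft_force: [1.5, -0.5, -2.0]
gripper_width: 45.8
```

>>> step_arm([
  [1,40,0,0,0],
  [1,40,0,5,0],
  [1,42,0,12,0],
  [1,42,0,14,0],
  [1,42,0,14,0],
  [1,42,0,14,0],
  [1,42,0,14,0],
  [1,0,0,0,0],
])

```text
t: 49.85
eef_pos: [477.4, -330.7, 193.4]
orientation: [-1.209, 1.211, -1.213]
ft_force: [-0.3, 0.5, -1.6]
gripper_width: 45.4
```

Run:
```python
from plan import *
to2(-1.571,(478,-332,195),(478,-332,110))
```

```text
t 49.85 tcp [ 477.4 -330.7  193.4] phi -1.575 w 45.4 F [-0.3  0.5 -1.6] q [-0.62  0.35  1.61 -0.    1.17  0.95] ydir [-0.    -0.002 -1.   ]
turn total about y -0.004
-> [ 478. -332.  195.] shift [ 1.3 -1.6  0.6] rows 1.0
-> [ 478. -332.  110.] shift [-0.2 85.   0. ] rows 2.0
```

>>> step_arm([
  [1,1,20,0.5,0],
  [1,0,25,0,0],
  [1,0,20,0,0],
  [1,0,10,0,0],
  [1,0,0,0,0],
  [1,0,0,0,0],
  [1,0,0,0,0],
  [1,0,0,0,0],
])

```text
t: 50.65
eef_pos: [477.3, -327.2, 121.3]
orientation: [-1.209, 1.207, -1.211]
ft_force: [-0.4, -0.5, -1.3]
gripper_width: 45.9
```

Run:
```python
from plan import *
S=cam("side")
crop(S,280,130,110,110,"s29.png",7)
to2(-1.571,(478,-332,110),(478,-332,91))
```

```text
t 50.70 tcp [ 477.2 -327.1  121.2] phi -1.571 w 45.7 F [-0.6 -0.4 -0.8] q [-0.62  0.41  1.72 -0.    1.01  0.95] ydir [ 0.001 -0.001 -1.   ]
turn total about y 0.0
-> [ 478. -332.  110.] shift [ 4.9 11.2  0.8] rows 1.0
-> [ 478. -332.   91.] shift [-0. 19. -0.] rows 1.0
```

View pics/s29.png

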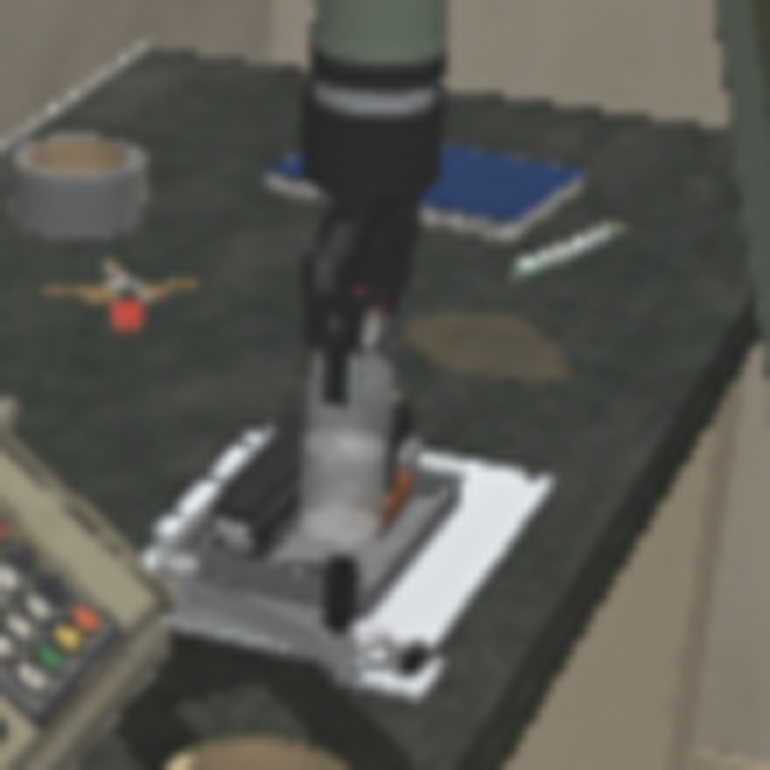

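>>> step_arm([
  [1,4,8,1,0],
  [1,0,8,0,0],
  [1,0,6,0,0],
  [1,0,4,0,0],
  [1,0,3,0,0],
  [1,0,0,0,0],
  [1,0,0,0,0],
  [1,0,0,0,0],
])

```text
t: 51.5
eef_pos: [477.8, -330.9, 91.4]
orientation: [-1.209, 1.209, -1.21]
ft_force: [0.0, -0.7, -0.6]
gripper_width: 45.5
```

Run:
```python
from plan import *
S=cam("side")
crop(S,280,130,110,110,"s30.png",7)
to2(-1.571,(478,-332,91))
```

```text
t 51.55 tcp [ 477.8 -330.9   91.4] phi -1.571 w 45.6 F [-0.1  0.1 -2.2] q [-0.63  0.45  1.74 -0.    0.95  0.95] ydir [ 0. -0. -1.]
turn total about y 0.0
-> [ 478. -332.   91.] shift [1.1 0.4 0.2] rows 1.0
```

View pics/s30.png

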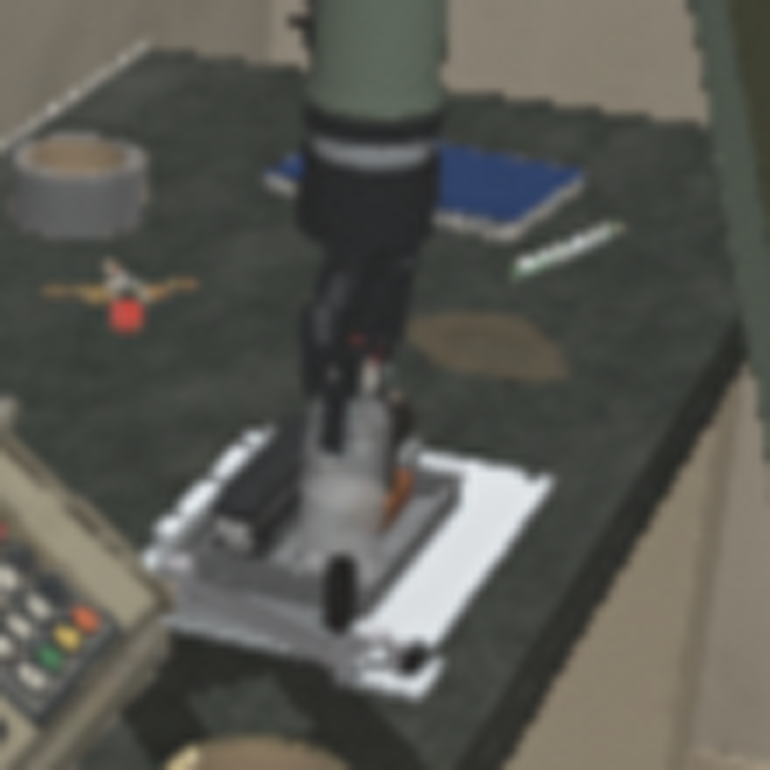

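>>> step_arm([
  [1,0,1,0,0],
  [1,0,0,0,0],
  [-0.5,0,0,0,0],
  [-0.5,0,0,0,0],
  [-0.5,0,0,0,0],
  [-0.5,0,-15,0,0],
  [-0.5,0,-40,0,0],
  [-0.5,0,-45,0,0],
])

```text
t: 52.35
eef_pos: [476.9, -330.3, 189.9]
orientation: [-1.21, 1.213, -1.206]
ft_force: [0.7, -0.7, 0.0]
gripper_width: 64.2
```

>>> step_arm([
  [-0.5,0,-20,0,0],
  [-0.5,-40,0,-5,0],
  [1,-45,0,-5,0],
  [1,-45,0,-5,0],
  [1,-30,0,-5,0],
  [1,0,0,0,0],
  [1,0,0,0,0],
  [1,0,0,0,0],
])

```text
t: 53.15
eef_pos: [458.2, -171.7, 210.3]
orientation: [-1.209, 1.209, -1.211]
ft_force: [-0.0, 0.3, 0.3]
gripper_width: -0.1
```

Run:
```python
from plan import *
S=cam("side");T=cam("top")
crop(S,280,150,110,90,"s31.png",7)
crop(T,320,190,130,130,"t31.png",5)
show()
for cn,c in(("top",T),("side",S)):
  r=arm.tip_of(cn,"keeper_knob");print([(round(x["conf"],2),np.round(x["xy"],1),np.round(onz(c,x["xy"],80)[:2])) for x in r][:3])
```

```text
t 53.25 tcp [ 458.1 -171.9  210.1] phi -1.572 w -0.1 F [-0.7 -0.3  0.3] q [-0.38  0.2   1.79 -0.    1.15  1.19] ydir [ 0. -0. -1.]
[(0.59, array([340.3, 256.4]), array([ 452., -220.]))]
[(0.47, array([327.9, 210.2]), array([ 444., -216.]))]
```

View pics/s31.png

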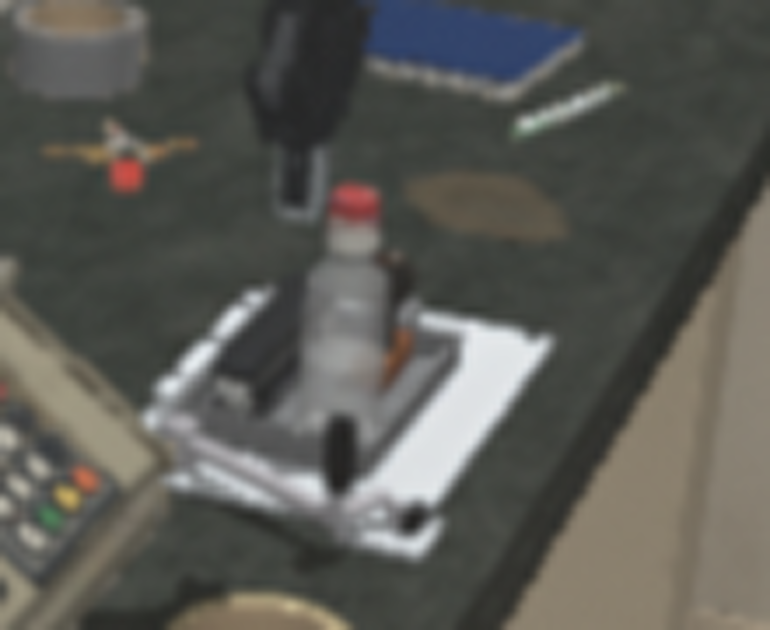

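View pics/t31.png

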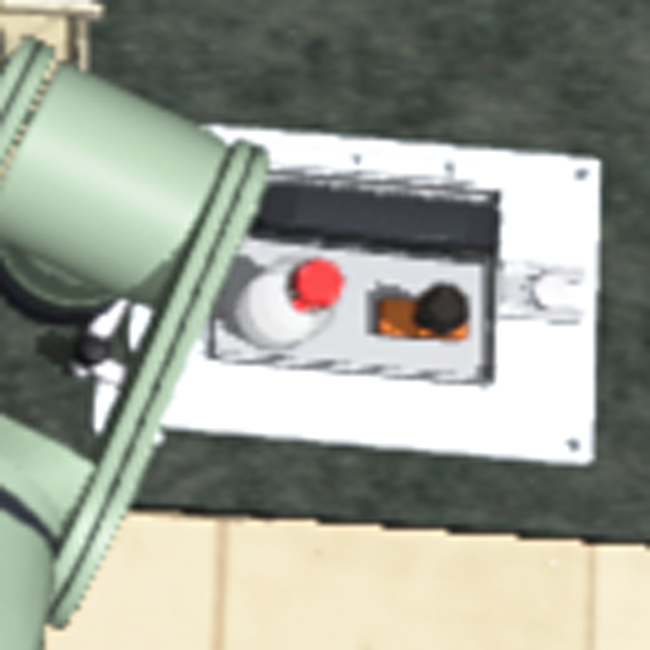

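>>> step_arm([
  [1,12,0,-17,0],
  [1,0,45,0,0],
  [1,0,45,0,0],
  [1,0,40,0,0],
  [1,0,0,0,0],
  [1,0,0,0,0],
  [1,0,0,0,0],
  [1,0,0,0,0],
])

```text
t: 54.15
eef_pos: [442.3, -183.6, 82.2]
orientation: [-1.207, 1.205, -1.213]
ft_force: [0.5, -0.2, 0.4]
gripper_width: -0.1
```

Run:
```python
from plan import *
S=cam("side");T=cam("top")
crop(S,280,150,110,90,"s32.png",7)
to((441,-186,80),(441,-186,46))
```

```text
t 54.25 tcp [ 441.8 -183.3   81.7] phi -1.571 w 0.2 F [-0.2 -0.3 -0.5] q [-0.42  0.32  1.99 -0.    0.82  1.15] ydir [ 0.003 -0.001 -1.   ]
-> [ 441. -186.   80.] tool shift [ 2.7  1.7 -0.8]
-> [ 441. -186.   46.] tool shift [-0.  34.  -0.1]
```

View pics/s32.png

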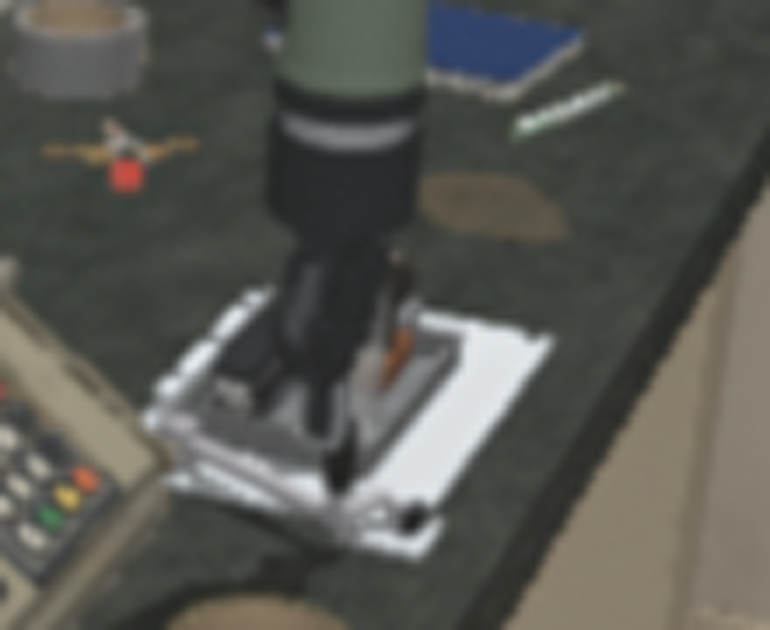

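>>> step_arm([
  [1,0,18,0,0],
  [1,0,18,0,0],
  [1,0,0,0,0],
  [1,6,0,0,0],
  [1,7,0,-1,0],
  [1,7,0,-2,0],
  [1,6,0,-2,0],
  [1,6,0,-2,0],
])

```text
t: 55.05
eef_pos: [433.8, -215.7, 44.6]
orientation: [-1.209, 1.209, -1.21]
ft_force: [0.6, -0.4, 0.7]
gripper_width: 0.0
```

>>> step_arm([
  [1,6,0,-2,0],
  [1,6,0,-1,0],
  [1,5,0,-1,0],
  [1,0,0,0,0],
  [1,0,0,0,0],
  [1,0,0,0,0],
  [1,0,0,0,0],
  [1,0,0,0,0],
])

```text
t: 55.85
eef_pos: [429.8, -231.8, 44.2]
orientation: [-1.209, 1.209, -1.209]
ft_force: [-0.7, 0.1, 0.1]
gripper_width: 0.2
```

Run:
```python
from plan import *
S=cam("side");T=cam("top")
crop(S,280,150,110,90,"s33.png",7)
crop(T,320,190,130,130,"t33.png",5)
show()
```

```text
t 55.95 tcp [ 429.8 -231.8   44.2] phi -1.571 w -0.1 F [-0.3  0.  -0.1] q [-0.52  0.39  2.01 -0.    0.74  1.05] ydir [ 0. -0. -1.]
```

View pics/s33.png

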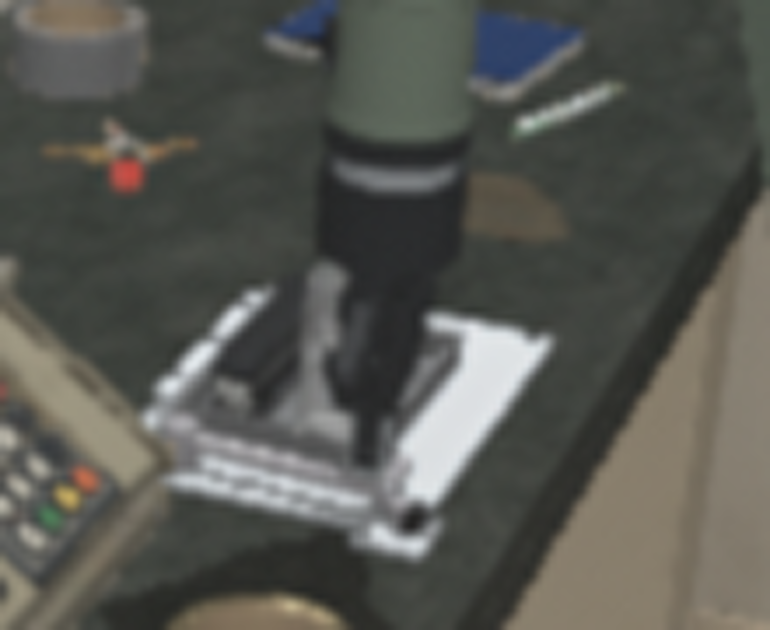

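>>> step_arm([
  [1,3,0,0,0],
  [1,3,0,0,0],
  [1,2,0,0,0],
  [1,1,0,0,0],
  [1,0,0,0,0],
  [1,0,0,0,0],
  [1,0,0,0,0],
  [1,0,0,0,0],
])

```text
t: 56.75
eef_pos: [429.8, -240.9, 44.2]
orientation: [-1.209, 1.209, -1.209]
ft_force: [0.2, 0.5, 0.5]
gripper_width: 0.3
```

>>> step_arm([
  [1,1,0,0,0],
  [1,1,0,0,0],
  [1,1,0,0,0],
  [1,0,0,0,0],
  [1,0,0,0,0],
  [1,0,0,0,0],
  [1,0,0,0,0],
  [1,0,0,0,0],
])

```text
t: 57.55
eef_pos: [429.6, -242.0, 44.2]
orientation: [-1.207, 1.212, -1.207]
ft_force: [3.1, 8.2, 2.0]
gripper_width: 0.2
```

>>> step_arm([
  [1,-5,0,0,0],
  [1,-15,0,0,0],
  [1,0,-45,0,0],
  [1,0,-45,0,0],
  [1,0,-45,0,0],
  [1,-45,0,-10,0],
  [1,-45,0,-10,0],
  [1,-45,0,-10,0],
])

```text
t: 58.35
eef_pos: [399.0, -87.2, 179.5]
orientation: [-1.208, 1.209, -1.211]
ft_force: [0.7, 1.2, -0.6]
gripper_width: 0.1
```

>>> step_arm([
  [1,-48,0,0,0],
  [1,-48,0,0,0],
  [1,0,0,0,0],
  [1,0,0,0,0],
  [1,0,0,0,0],
  [1,0,0,0,0],
  [1,0,0,0,0],
  [1,0,0,0,0],
])

```text
t: 59.15
eef_pos: [399.9, 6.2, 179.1]
orientation: [-1.208, 1.211, -1.211]
ft_force: [-0.4, -0.6, -1.0]
gripper_width: -0.1
```

Run:
```python
from plan import *
from fit import fit
S=cam("side");T=cam("top")
crop(S,280,150,110,90,"s34.png",7)
crop(T,320,190,130,130,"t34.png",5)
cv2.imwrite("pics/t34f.png",cv2.cvtColor(T["img"],cv2.COLOR_RGB2BGR))
show()
for n,z in(("keeper_knob",80),("stapler",10),("stamp",10),("gel_bottle",10),("tray_mid",10),("tray",6),("mug",0),("tape_roll",0)):
 for cn,c in(("top",T),("side",S)):
  r=arm.tip_of(cn,n);print(n,cn,[(round(x["conf"],2),np.round(x["xy"],1),np.round(onz(c,x["xy"],z)[:2])) for x in r][:3])
```

```text
t 59.25 tcp [399.9   6.5 179.1] phi -1.572 w 0.3 F [-0.  -0.7 -0.3] q [-0.01  0.09  2.01 -0.    1.04  1.56] ydir [-0. -0. -1.]
keeper_knob top [(0.74, array([357.8, 265.6]), array([ 430., -272.])), (0.57, array([369.5, 249.2]), array([ 479., -303.]))]
keeper_knob side [(0.53, array([336.8, 203.8]), array([ 431., -282.]))]
stapler top [(0.69, array([393.6, 236.6]), array([ 533., -385.])), (0.53, array([287.3, 264.7]), array([424., -70.]))]
stapler side [(0.49, array([317.2, 203.6]), array([ 545., -390.]))]
stamp top [(0.62, array([401.5, 252.4]), array([ 487., -411.]))]
stamp side [(0.4, array([331.5, 199.8]), array([ 503., -452.]))]
gel_bottle top [(0.72, array([373.3, 251.7]), array([ 482., -326.]))]
gel_bottle side [(0.48, array([328.4, 210.9]), array([ 481., -346.]))]
tray_mid top [(0.89, array([391.1, 244.8]), array([ 507., -379.]))]
tray_mid side [(0.63, array([323.3, 206.6]), array([ 513., -374.]))]
tray top [(0.66, array([427.2, 246. ]), array([ 513., -489.]))]
tray side [(0.62, array([335.7, 197.7]), array([ 496., -488.]))]
mug top [(0.68, array([362.1, 170.6]), array([ 736., -282.]))]
mug side []
tape_roll top [(0.67, array([286.9, 262.5]), array([431., -68.]))]
tape_roll side [(0.78, array([315.6, 246.9]), array([438., -79.]))]
```

View pics/s34.png

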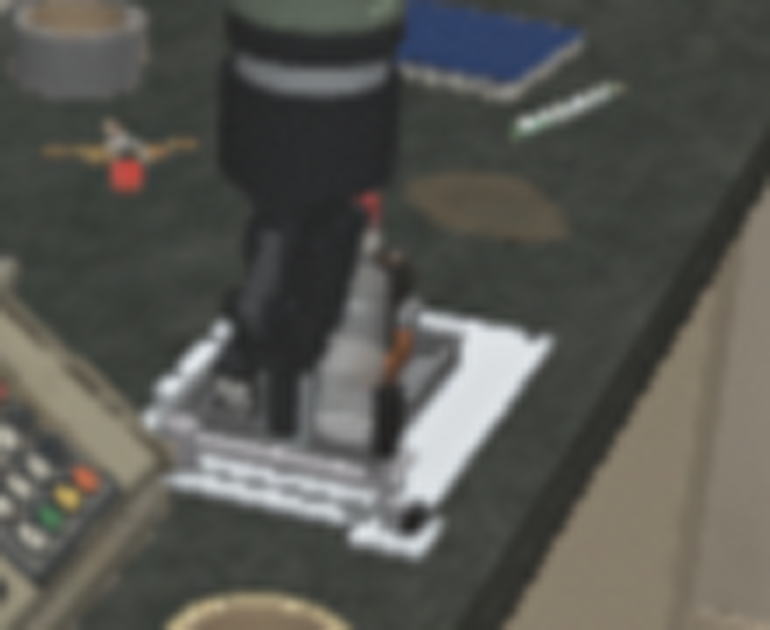

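View pics/t34.png

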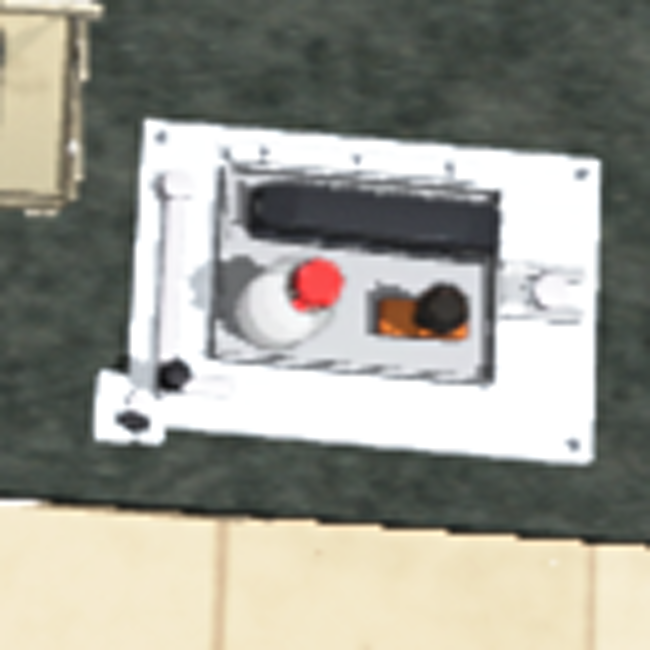

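View pics/t34f.png

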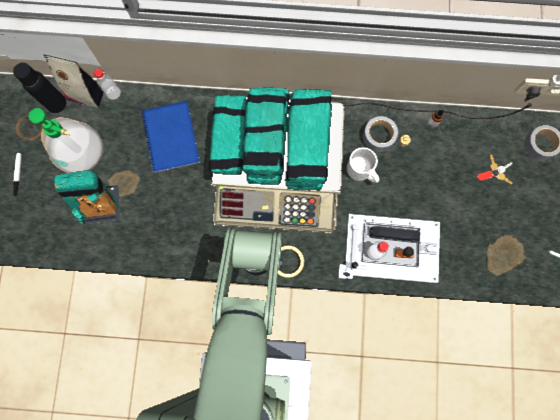

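Run:
```python
from cell import arm
print(arm.hand_in()); print(arm.state()["t"])
```

```text
the job is handed in; nothing more can be done
None
the job is handed in; nothing more can be done
```

I handed the job in at about 59 s. The interface reports no verdict, so what follows rests on my own checks.

**What was done**
- I pushed the keeper open to about 0.4 rad and swung the tray round the pin until it met the fence at about 10 N.
- I stood the stapler (lengthwise), the stamp and the gel bottle in the tray. I found only those three kit items on that part of the worktop.
- The stapler was knocked about 20 mm sideways inside the tray partway through, so I gripped it again and put it back beside the fence wall.
- I pushed the keeper to its stop (8 N at the knob) and moved the arm clear.

**Last checks (top and side pictures)**
- **Keeper:** the knob is within about 1 px of where it was when shut at the start.
- **Tray:** it lies along the fence with the fork still on the pin. My corner fit, made right after docking, puts the notch about 6 mm off the pin's axis, inside the 30 mm limit.
- **Kit:** all three items look upright and inside the tray. The stapler sits a few millimetres off centre, toward the pin.
- **Mug and tape roll:** they look unmoved.

**Disagreements:** the trained networks' positions differed from my own fits by roughly 5 to 15 mm for some items, and by up to about 40 mm in the side view for the stamp and bottle. I relied on the corner fits and the arm's own position instead. In the last side picture the gripper hid part of the stapler, so the view of it lying flat comes from the side picture taken just before the keeper was shut.

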